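# Lock the last leg of an extraction-arm stand: find the socket that fits

### The job

The bench stand for an extraction arm still has one leg folded in: swing that leg out until it clicks past its detent and rests at its stop, and only then find which of the three sockets on the tray fits the lock nut above that leg's pivot. The stand has odd nuts, so try the sockets from the smallest up and keep the snug one, not a larger one that rattles; finish with it fully down over the nut and still gripped in the hand, ready for tightening, never letting go. Put any socket that does not fit back upright on the tray or bench, and leave the burner, the ratchet and the pressure gauge where they are.

Things in the scene. Friction and masses are not known exactly. Their poses are not given: they have to be found in the camera images.
- leg (a joint): Angle of the folding leg about its upright pivot (rad): 0 to 0.25 folded beside the stand, 1.60 fully out at the stop; grows counter-clockwise seen from above. Stays where it is left (friction about 0.05 N m). From about 1.2 to 1.4 a spring ball resists (up to 0.5 N m); past about 1.47 it snaps the leg on to the stop and holds it.
- pivot (a point): Point on the folding leg's pivot axis, on top of the washer under its lock nut, 56 mm above the bench; axes as the stand's, z up. Fully out the leg points along -x of this frame; at joint 0 it points 1.60 rad clockwise of that, about along +y. A stud 15 mm thick stands 21 mm above this point, through the nut.
- leg_grip (a point): Point on the folding leg, 100 mm from its pivot axis, mid-height and mid-width of its aluminium bar (28 mm wide, from 16 to 40 mm above the bench, bar to 150 mm from the pivot; then a black foot 32 mm wide to 180 mm).
- stand: Fixed white bench stand: two lobed plates with three legs 120 degrees apart, two fixed ones already out on the +x side, the folding one at -x. Top plate 53 mm above the bench; mounting collar in the middle 84 mm across, top at 80 mm, with a black screw on its +x side. Pivots and nuts 90 mm from the centre. Origin: centre, at bench height.
- nut_a: Fixed hex lock nut of the stand, yellow, 16 mm high, top 2.5 mm chamfered. Of nut_a and nut_b one is 22 and the other 27 mm across flats, which is which is not told; one of them, and it varies which, sits on the folding leg's pivot (at point pivot), the other on a fixed leg's. Origin: centre of underside, on the washer; z up; x points at the middle of a flat (each 60 degrees of yaw is the same).
- nut_b: Fixed hex lock nut of the stand, yellow, 16 mm high, top 2.5 mm chamfered. Of nut_a and nut_b one is 22 and the other 27 mm across flats, which is which is not told; one of them, and it varies which, sits on the folding leg's pivot (at point pivot), the other on a fixed leg's. Origin: centre of underside, on the washer; z up; x points at the middle of a flat (each 60 degrees of yaw is the same).
- nut_c: Fixed hex lock nut of one of the stand's fixed legs, yellow, 32 mm across flats, 16 mm high; never the one on the folding leg's pivot. Origin: centre of underside, z up.
- socket_small: Loose chromed deep socket, 22 mm, upright on a tray post (which post varies), 85 mm long, 0.22 kg. Hex bore below: 23.6 mm across flats, 34 mm deep. Sleeve 42 mm high, 33 mm across; from 50 mm up a round drive end 30 mm across with a blue band: grip it at 68 mm. Origin: centre of underside, z up; x points at the middle of a bore flat (each 60 degrees of yaw is the same).
- socket_medium: Loose chromed deep socket, 27 mm, upright on a tray post (which post varies), 85 mm long, 0.3 kg. Hex bore below: 28.6 mm across flats, 34 mm deep. Sleeve 42 mm high, 39 mm across; from 50 mm up a round drive end 30 mm across with a yellow band: grip it at 68 mm. Origin: centre of underside, z up; x points at the middle of a bore flat (each 60 degrees of yaw is the same).
- socket_large: Loose chromed deep socket, 32 mm, upright on a tray post (which post varies), 85 mm long, 0.4 kg. Hex bore below: 33.6 mm across flats, 34 mm deep. Sleeve 42 mm high, 45 mm across; from 50 mm up a round drive end 30 mm across with a red band: grip it at 68 mm. Origin: centre of underside, z up; x points at the middle of a bore flat (each 60 degrees of yaw is the same).
- tray: Fixed red socket tray, 280 x 92 mm, top 10 mm above the bench, with three black posts (18 mm in diameter, 12 mm high) in a row along its x axis, 85 mm apart, the middle one at its centre. Origin: centre of the underside.
- burner: Loose Bunsen burner, 80 mm base, 140 mm tall. Leave alone. Origin: centre of the base.
- ratchet: Loose ratchet handle lying on the bench, 215 mm long, 28 mm high. Leave alone. Origin: middle, underside; x towards its head.
- gauge: Loose black round pressure gauge lying face up, 72 mm in diameter, 31 mm high. Leave alone. Origin: centre of the underside.
There are look-alikes about, which are no part of the job. Leave any purple or turquoise look-alike of the socket_small alone. What is shaped like the socket_large but black is not meant.

How it is judged:
By the outcome, as a careful person would: the job done as asked, in the order asked, and still so for the second after the job is handed in, while the arm keeps its last pose, push and grip.
It also fails if it takes over 70 s, if anything falls off the work surface, if the arm or the gripper's body presses on something with over 40 N, if the wrist force passes 120 N, or if a joint passes its speed limit or range.

### The arm

A 7-joint arm with a two-finger parallel gripper is mounted at the origin on the work surface. World frame = base frame: x ahead of the robot, y to its left, z up, the work surface at z = 0. Lengths are in m, angles in rad, forces in N, time in s.
With the tool pointing down it reaches from about 0.4 to 0.75 m from the base axis. Payload 19.5 kg.
Tool frame: the origin (TCP) lies on the centre line of the jaws, within the pads' length; the fingertips stand 22 mm ahead of it and the grasp point (between the pads) lies 3 mm ahead of it (env.tips_ahead is the distance from the TCP to the fingertips, in m); z points along the fingers, x is the direction in which the jaws open and shut, and the axes are right-handed (so a half turn about z gives the same grasp; the last joint's range is limited). The gripper opens to 85 mm and grips with 20 to 120 N. Pads are 22 mm wide; open, the fingers measure 114 mm over their backs; the gripper's body (76 mm by 85 mm) begins 54 mm behind the grasp point. The pads swing forward as they close: fully open they stand 13 mm farther back than shut.
Start: joints at [-1.245, 0.707, -0.028, 1.485, 0.022, 0.951, -0.075], TCP at [0.207, 0.537, 0.253] pointing down, gripper open.
Joint ranges: [-2.71, 2.71], [-0.32, 2.16], [-1.57, 1.52], [0, 2.45], [-1.46, 4.6], [0, 2.02], [-2.83, 2.83]. Speed limits (rad/s): [1.89, 1.89, 2.57, 2.57, 3.01, 3.01, 3.01].

### API

Orientations are given as a unit quaternion [x, y, z, w].
In Python, from rig import env gives the robot as it stands.
- The arm moves only by the shell command python3 -m creep 'ROWS' [FORCE]. ROWS is JSON, one flat list of numbers, 7 for each row, row after row: the closure, from -1 (fully open) to 1 (shut), so that 0 is half open, then the shift along the tool's x, y, z in mm, then the turn, a rotation vector about the tool's x, y, z in degrees. A call has 1 to 10 rows; each row shifts and turns the pose as measured when the row begins, along the tool's axes as they then stand; what a row does not reach is not made up. A row lasts 1/12 s, in which the tool goes at most 41.7 mm and 7.16 degrees, less where a joint would pass 70% of its speed; a pose out of reach is approached as far as the arm can. A call is refused whole if a number of a shift passes 41.7 or a number of a turn 7.16, either way. A call with a gripper value outside its range is refused whole. The fingers move at their own pace and stop on an object; FORCE is the grip in N (left out, the last holds). Time passes only in rows, so rows that do not move let the fingers close. It gives the time, the measured TCP pose, the force and the opening at its end, in the units of the state.
- env.state(): the state, without advancing time (a new reading comes with each control period).
- env.snapshot(name): name is "scene" or "top" or "wrist"; returns a dict with "frame" (480x640x3 uint8, blue, green, red), "mtx" (3x3 intrinsics, pixels), "k1" (the pictures are not rectified: a ray, as slopes to the right and down, at radius r is drawn at 1 + k1 r^2 times it, then the intrinsics apply), "rvec" (rotation vector, rad) and "tvec" (3), from world to camera coordinates, as OpenCV has them; the wrist camera has in their place "hand_eye" (4x4, takes a point from camera to tool coordinates, whose origin is the TCP and whose axes are the tool frame's). Camera axes: x right, y down, z forward; pixel columns grow to the right and rows downward; lengths in m; the calibration is good to about 2 mm. A picture is of the moment at which its call begins: read the wrist's pose just before it. There is no depth.
- env.hand_in(): hands the job in, once; it reports no verdict.
The state is a dict: "clock": time; "joint_pos": joint angles; "joint_vel": joint speeds; "joint_efforts": joint torques, N m; "position": TCP position; "ee_rot": TCP orientation; "force": force on the tool from outside, world axes, zero at the start; "moment": the same for the moment, N m; "width": finger opening in m.
Only numpy, scipy, OpenCV 4.12 (cv2) and the standard library are available. Lean on these libraries where they do the work, as an engineer would, in place of code of your own. Each camera call takes 0.05 s, during which the arm holds its last target.

## Working session

There is one attempt and no reset: what is moved stays moved. The work goes in short steps, Python scripts to look and compute and a shell command to move; the robot and the scene stay as the last step left them, time stands still between calls to the robot, and variables do not carry over. Pictures are saved under pics/ and viewed, and the job is handed in when it is done.

```bash
ls; mkdir -p pics; cat > h.py <<'E'
import numpy as np, cv2
from rig import env
from scipy.spatial.transform import Rotation as R
def cam(name):
    st=env.state(); s=env.snapshot(name)
    K=np.array(s["mtx"],float);k1=float(s["k1"])
    if name=="wrist":
        T=np.eye(4);T[:3,:3]=R.from_quat(st["ee_rot"]).as_matrix();T[:3,3]=st["position"]
        C=T@np.array(s["hand_eye"])
    else:
        M=np.eye(4);M[:3,:3]=cv2.Rodrigues(np.array(s["rvec"],float))[0];M[:3,3]=np.array(s["tvec"]).ravel()
        C=np.linalg.inv(M)
    return dict(img=s["frame"],K=K,k1=k1,C=C,st=st)
def ray(c,u,v):
    p=np.array([(u-c["K"][0,2])/c["K"][0,0],(v-c["K"][1,2])/c["K"][1,1]])
    q=p.copy()
    for _ in range(30): q=p/(1+c["k1"]*(q@q))
    d=c["C"][:3,:3]@np.array([q[0],q[1],1]); return c["C"][:3,3],d/np.linalg.norm(d)
def onz(c,u,v,z):
    o,d=ray(c,u,v); return o+d*(z-o[2])/d[2]
def proj(c,P):
    M=np.linalg.inv(c["C"]);p=M[:3,:3]@np.array(P,float)+M[:3,3];q=p[:2]/p[2]
    q=q*(1+c["k1"]*(q@q)); return c["K"][0,0]*q[0]+c["K"][0,2],c["K"][1,1]*q[1]+c["K"][1,2]
def tri(rs):
    A=np.zeros((3,3));b=np.zeros(3)
    for o,d in rs:
        P=np.eye(3)-np.outer(d,d);A+=P;b+=P@o
    X=np.linalg.solve(A,b); return X,[float(np.linalg.norm((np.eye(3)-np.outer(d,d))@(X-o))) for o,d in rs]
def save(c,n,s=1): cv2.imwrite("pics/"+n+".png",c["img"] if s==1 else cv2.resize(c["img"],None,fx=s,fy=s))
import pickle
def keep(c,n): pickle.dump(c,open(n+".pkl","wb")); save(c,n)
def load(n): return pickle.load(open(n+".pkl","rb"))
E
python3 - <<'E'
from h import *
for n in ["scene","top","wrist"]:
    c=cam(n);keep(c,n+"0");print(n,c["K"].tolist(),c["k1"],np.round(c["C"],3).tolist())
print(env.state(),env.tips_ahead)
E
```

```text
pics
scene [[582.0590053936467, 0.0, 325.4686110863301], [0.0, 582.0590053936467, 240.84033372361506], [0.0, 0.0, 1.0]] 0.041435862005888405 [[0.874, 0.341, -0.345, 1.053], [0.486, -0.605, 0.631, -0.907], [0.007, -0.72, -0.694, 1.058], [0.0, 0.0, 0.0, 1.0]]
top [[434.82215083669405, 0.0, 313.6914278808474], [0.0, 434.82215083669405, 241.56789131881348], [0.0, 0.0, 1.0]] 0.03138908489676051 [[-0.014, -0.993, 0.12, 0.424], [-1.0, 0.014, 0.006, -0.015], [-0.008, -0.12, -0.993, 1.211], [0.0, 0.0, 0.0, 1.0]]
wrist [[351.29109071064187, 0.0, 312.5614234010362], [0.0, 351.29109071064187, 235.54784898027964], [0.0, 0.0, 1.0]] -0.01606176294097159 [[0.359, 0.902, 0.241, 0.146], [0.933, -0.347, -0.094, 0.559], [-0.002, 0.259, -0.966, 0.373], [0.0, 0.0, 0.0, 1.0]]
{'clock': 0.15, 'joint_pos': array([-1.24469543,  0.70694429, -0.02760299,  1.48488716,  0.0219962 ,
        0.95087899, -0.07549595]), 'joint_vel': array([-0.00089314, -0.00184959,  0.00162122, -0.00298538,  0.00175637,
        0.00015169, -0.00013314]), 'joint_efforts': array([ 1.80022969e-03, -8.83296132e+01,  1.23502403e+00, -2.36184901e+01,
        1.69075647e-02,  5.55147592e-03, -2.34557419e-06]), 'position': array([0.20668891, 0.53637979, 0.25294506]), 'ee_rot': array([ 8.24491980e-01,  5.65873492e-01, -3.28422670e-04,  2.41620472e-04]), 'force': array([-0.90905853,  0.2108075 ,  1.18749111]), 'moment': array([-0.0078668 ,  0.03863299, -0.00029341]), 'width': 0.08550965430799014} 0.022
```

View pics/scene0.png

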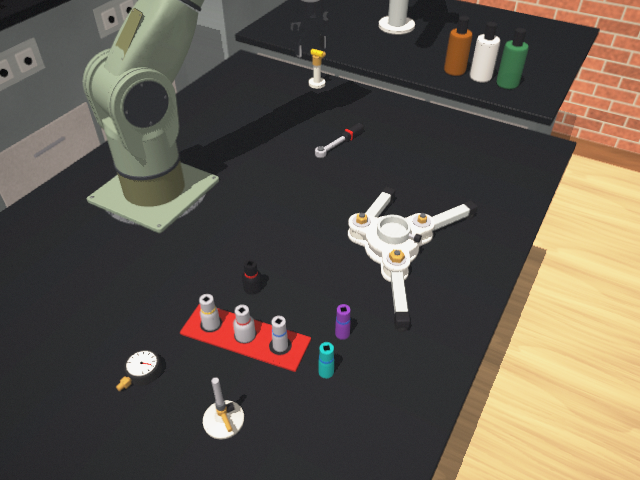

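View pics/top0.png

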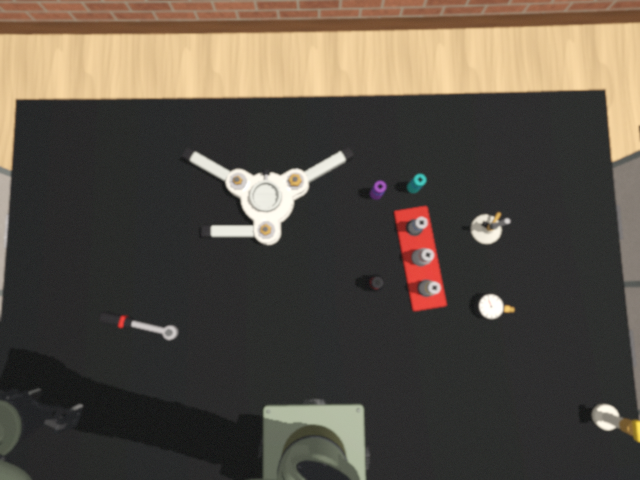

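View pics/wrist0.png

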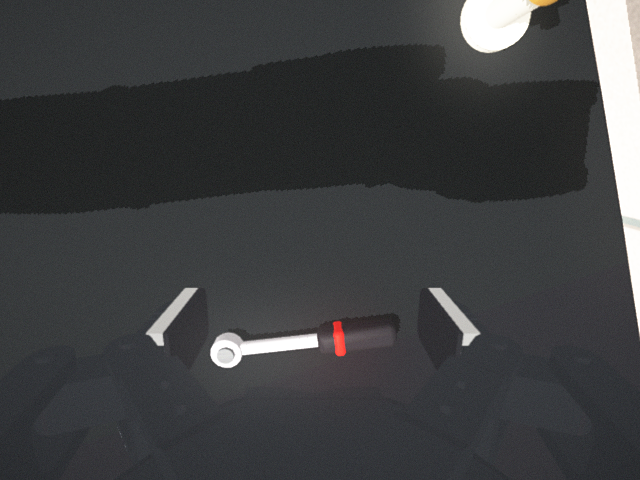

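The scene view shows three sockets on the red tray, with the yellow band at (209,312), red at (244,324) and blue at (280,335). In the top view the folded leg points left (+y) from its pivot at (267,230). The two fixed legs are further from the robot. The decoys are black (376,283), purple (378,189) and turquoise (416,183).

```bash
python3 - <<'E'
from h import *
t=load("top0");s=load("scene0")
img=cv2.resize(t["img"][120:320,150:500],None,fx=2.28,fy=2.28,interpolation=cv2.INTER_CUBIC);cv2.imwrite("pics/topz.png",img)
img=cv2.resize(s["img"][170:370,170:490],None,fx=2.5,fy=2.5,interpolation=cv2.INTER_CUBIC);cv2.imwrite("pics/scz.png",img)
for n,uv,z in [("pivot",(267,230),.072),("pa",(238,181),.072),("pb",(296,181),.072),("legtip",(205,231),.04),("s1",(422,221),.095),("s2",(427,253),.095),("s3",(434,285),.095),("collar",(266,194),.08)]:
    print(n,onz(t,*uv,z).round(3))
# orange nuts two view
print(tri([ray(t,267,230),ray(s,362,219)]),tri([ray(t,238,181),ray(s,422,219)]),tri([ray(t,296,181),ray(s,397,257)]))
E
```

```text
pivot [0.594 0.115 0.072]
pa [0.728 0.193 0.072]
pb [0.726 0.037 0.072]
legtip [0.599 0.288 0.04 ]
s1 [ 0.608 -0.289  0.095]
s2 [ 0.525 -0.298  0.095]
s3 [ 0.443 -0.312  0.095]
collar [0.69  0.117 0.08 ]
(array([0.59719027, 0.11767987, 0.05882534]), [0.0013398660697224417, 0.0013398660697221739]) (array([0.73207994, 0.19579131, 0.05756392]), [0.00019339718154842911, 0.00019339718154862847]) (array([0.73091311, 0.0387843 , 0.05639227]), [0.0011526385784212854, 0.0011526385784213092])
```

```bash
python3 - <<'E'
from h import *
t=load("top0");s=load("scene0")
# red tray contour
for c in (t,s):
    h=cv2.cvtColor(c["img"],cv2.COLOR_BGR2HSV)
    m=((h[...,0]<6)|(h[...,0]>174))&(h[...,1]>180)&(h[...,2]>120)
    cs,_=cv2.findContours(m.astype(np.uint8),cv2.RETR_EXTERNAL,cv2.CHAIN_APPROX_NONE)
    cc=max(cs,key=cv2.contourArea);b=cv2.boxPoints(cv2.minAreaRect(cc))
    print(b.round(1).tolist(),[onz(c,*p,.01)[:2].round(3).tolist() for p in b])
E
```

```text
[[393.29998779296875, 211.1999969482422], [427.0, 204.8000030517578], [446.1000061035156, 305.1000061035156], [412.3999938964844, 311.5]] [[0.651, -0.231], [0.668, -0.326], [0.39, -0.365], [0.374, -0.273]]
[[179.1999969482422, 333.5], [190.89999389648438, 297.79998779296875], [310.6000061035156, 337.20001220703125], [298.79998779296875, 372.8999938964844]] [[0.393, -0.371], [0.35, -0.277], [0.652, -0.238], [0.676, -0.329]]
```

View pics/topz.png

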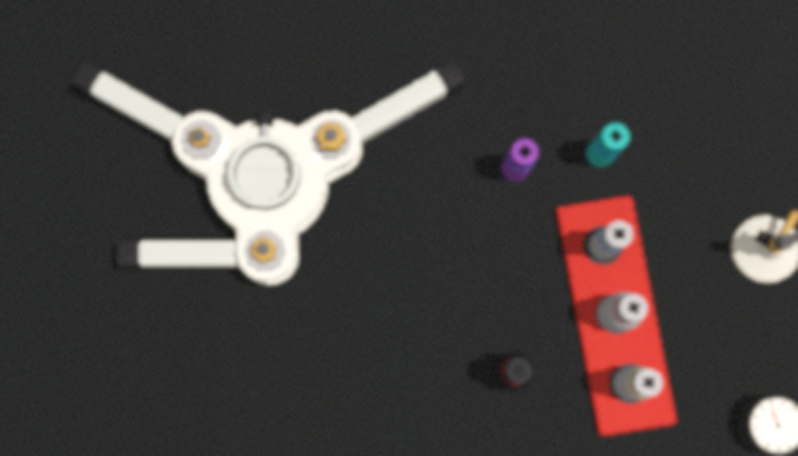

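View pics/scz.png

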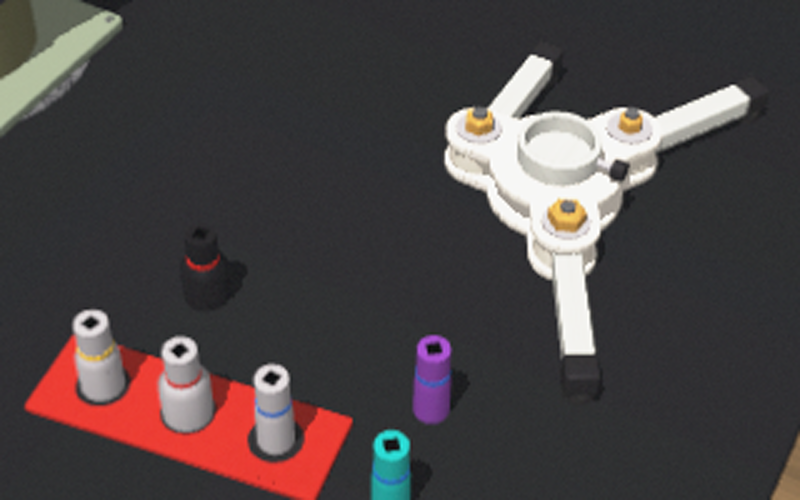

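```bash
python3 -c "
from h import *
st=env.state();print(st['clock'],st['position'],R.from_quat(st['ee_rot']).as_matrix().round(3))"
```

```text
0.15 [0.20668891 0.53637979 0.25294506] [[ 0.36   0.933 -0.   ]
 [ 0.933 -0.36  -0.001]
 [-0.001  0.    -1.   ]]
```

```bash
cat >> h.py <<'E'
def need(p,yaw=None,st=None):
    """tool-frame shift mm and turn deg to reach world point p, tool straight down, tool x at yaw(deg, mod 180)"""
    st=st or env.state();Rm=R.from_quat(st["ee_rot"]).as_matrix();pos=np.array(st["position"])
    d=Rm.T@(np.array(p)-pos)*1000
    cy=np.degrees(np.arctan2(Rm[1,0],Rm[0,0]))
    if yaw is None: yaw=cy
    y=np.radians(yaw);T=np.array([[np.cos(y),np.sin(y),0],[np.sin(y),-np.cos(y),0],[0,0,-1]])
    r=np.degrees(R.from_matrix(Rm.T@T).as_rotvec())
    print("t%.2f pos"%st["clock"],pos.round(4),"yaw %.1f"%cy,"F",np.round(st["force"],1),"M",np.round(st["moment"],2),"w %.4f"%st["width"],"| shift",d.round(1),"turn",r.round(1), "q",np.round(st["joint_pos"],2))
E
python3 -m creep '[1,-9,40,0,0,0,0, 1,-9,40,0,0,0,0, 1,-9,40,0,0,0,0, 1,-9,40,0,0,0,0, 1,-9,40,0,0,0,0, 1,-9,40,0,0,0,0, 1,-9,40,0,0,0,0, 1,-9,40,0,0,0,0]' 30
python3 -c "
from h import *
need([.66,.235,.25])"
```

```text
clock: 0.82
position: [0.4785, 0.3557, 0.2503]
ee_rot: [0.82, 0.572, -0.002, -0.002]
force: [0.1, 0.9, 0.6]
width: -0.0002
t0.82 pos [0.4785 0.3557 0.2503] yaw 69.8 F [0.1 0.9 0.6] M [ 0.06  0.02 -0.01] w -0.0002 | shift [-50.8 211.9  -0.8] turn [-0.3  0.1 -0. ] q [-0.65  0.75 -0.08  1.4   0.06  1.    0.47]
```

```bash
python3 -m creep '[1,-9,38,0,0,0,0, 1,-9,38,0,0,0,0, 1,-9,38,0,0,0,0, 1,-9,38,0,0,0,0, 1,-9,38,0,0,0,0, 1,-9,38,0,0,0,0, 1,0,0,0,0,0,0]'
python3 -c "
from h import *
need([.66,.235,.13]); keep(cam('wrist'),'w1')"
```

```text
clock: 1.4
position: [0.6872, 0.21, 0.2473]
ee_rot: [0.822, 0.569, -0.003, -0.0]
force: [-0.0, 0.0, -1.0]
width: -0.0002
t1.40 pos [0.6872 0.21   0.2473] yaw 69.4 F [-0.  0. -1.] M [-0.02  0.    0.01] w -0.0002 | shift [ 14.4 -33.8 117.3] turn [-0.2  0.3 -0. ] q [-0.31  0.99 -0.1   0.79  0.09  1.36  0.83]
```

View pics/w1.png

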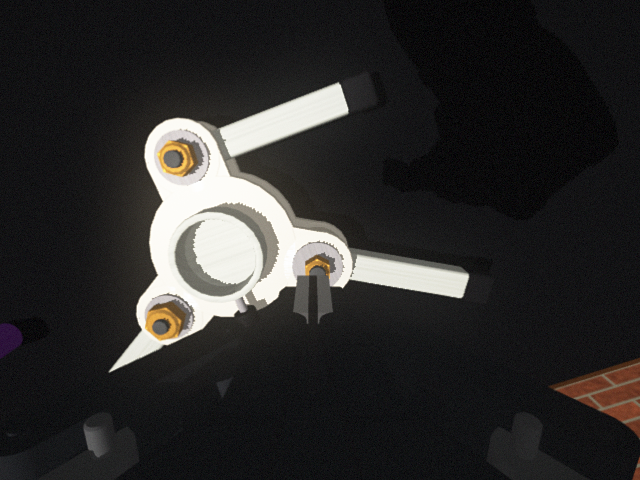

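The wrist view shows the folding-leg nut at (176,158) and its leg running to its foot at (360,92). The fixed nuts are at (162,324) and (318,265). I'll measure the leg position from this view.

```bash
python3 - <<'E'
from h import *
c=load("w1")
for n,uv,z in [("stud",(174,157),.077),("leg end far edge",(345,84),.04),("leg end near edge",(354,110),.04),("foot",(377,92),.04),("n32",(160,326),.077),("n22",(318,270),.077),("legroot",(222,130),.04),("legroot2",(231,157),.04)]:
    print(n,onz(c,*uv,z).round(4))
need([.658,.240,.05])
E
```

```text
stud [0.5968 0.1216 0.077 ]
leg end far edge [0.5895 0.2746 0.04  ]
leg end near edge [0.6125 0.275  0.04  ]
foot [0.6055 0.2986 0.04  ]
n32 [0.7297 0.0412 0.077 ]
n22 [0.7291 0.1974 0.077 ]
legroot [0.5869 0.1586 0.04  ]
legroot2 [0.6115 0.1565 0.04  ]
t1.45 pos [0.6848 0.2126 0.2471] yaw 69.5 F [-0.1  0.  -0.5] M [ 0.02 -0.01 -0.03] w -0.0001 | shift [ 17.2 -33.5 197.2] turn [-0.4  0.3 -0. ] q [-0.32  0.99 -0.1   0.8   0.08  1.36  0.82]
```

```bash
python3 -m creep '[1,9,-17,30,0,0,0, 1,9,-17,30,0,0,0, 1,0,0,38,0,0,0, 1,0,0,38,0,0,0, 1,0,0,38,0,0,0, 1,0,0,20,0,0,0, 1,0,0,0,0,0,0]'
python3 -c "
from h import *
need([.658,.240,.047])"
```

```text
clock: 2.03
position: [0.6538, 0.2452, 0.0458]
ee_rot: [0.821, 0.571, -0.003, -0.003]
force: [-1.8, -0.5, 0.2]
width: 0.0
t2.03 pos [0.6538 0.2452 0.0458] yaw 69.6 F [-1.8 -0.5  0.2] M [-0.04 -0.02 -0.04] w 0.0000 | shift [-3.4  5.7 -1.2] turn [-0.4  0.1 -0. ] q [-0.37  1.16 -0.09  1.11  0.11  0.88  0.74]
```

```bash
cat > arc.py <<'E'
from h import *
import sys
a1,step=float(sys.argv[1]),float(sys.argv[2])
st=env.state();Rm=R.from_quat(st["ee_rot"]).as_matrix();p=np.array(st["position"]);piv=np.array([.5965,.119])
d=p[:2]-piv;a=np.degrees(np.arctan2(d[1],d[0]));r=np.hypot(*d);print("polar",a.round(1),r.round(4),"z",p[2].round(4),"F",np.round(st["force"],1))
n=max(1,int(np.ceil((a1-a)/step)));prev=p
for k in range(1,n+1):
    t=np.radians(a+(a1-a)*k/n);rr=r+(.120-r)*min(1,k/2)
    q=np.array([piv[0]+rr*np.cos(t),piv[1]+rr*np.sin(t),.046]);print((Rm.T@(q-prev)*1000).round(0));prev=q
E
python3 arc.py 125 8
```

```text
polar 65.6 0.1386 z 0.0458 F [-1.8 -0.5  0.2]
[ -9. -17.  -0.]
[-11. -15.   0.]
[ -4. -15.   0.]
[ -6. -14.   0.]
[ -8. -14.   0.]
[ -9. -12.   0.]
[-11. -11.   0.]
[-12. -10.   0.]
```

```bash
python3 -m creep '[1,-9,-17,0,0,0,0, 1,-11,-15,0,0,0,0, 1,-4,-15,0,0,0,0, 1,-6,-14,0,0,0,0, 1,-8,-14,0,0,0,0, 1,-9,-12,0,0,0,0, 1,-11,-11,0,0,0,0, 1,-12,-10,0,0,0,0]'
python3 arc.py 160 6; python3 -c "
from h import *
save(cam('scene'),'s2')"
```

```text
clock: 2.7
position: [0.5244, 0.2211, 0.0553]
ee_rot: [0.82, 0.572, 0.003, -0.002]
force: [0.3, -0.6, 1.4]
width: -0.0001
polar 125.2 0.125 z 0.0553 F [ 0.3 -0.6  1.4]
[-12.  -4.   9.]
[-12.  -3.  -0.]
[-11.  -4.  -0.]
[-12.  -3.  -0.]
[-12.  -2.  -0.]
[-12.  -1.  -0.]
```

View pics/s2.png

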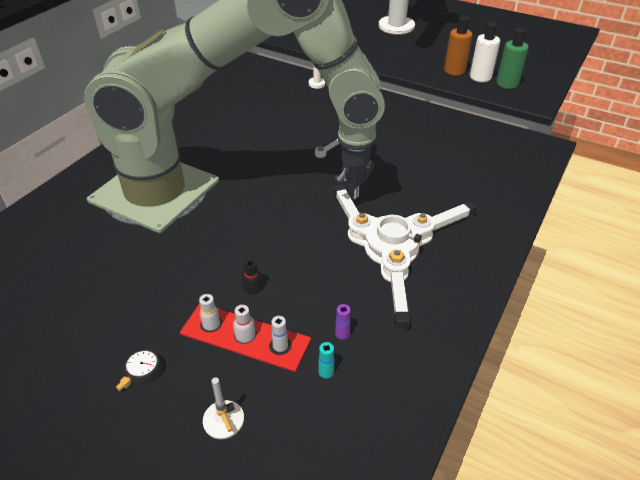

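The leg is swinging: its tip is now at (342,195). The tool has drifted up about 9 mm, so I'll correct that and keep pushing.

```bash
python3 -m creep '[1,-3,-1,11,0,0,0, 1,-12,-3,3,0,0,0, 1,-12,-3,0,0,0,0, 1,-12,-3,0,0,0,0]'
python3 arc.py 160 4
```

```text
clock: 3.08
position: [0.5002, 0.1899, 0.0467]
ee_rot: [0.819, 0.573, 0.006, -0.002]
force: [2.3, 1.8, -1.6]
width: 0.0
polar 143.7 0.1196 z 0.0467 F [ 2.3  1.8 -1.6]
[-7. -2.  1.]
[-7. -2. -0.]
[-7. -1. -0.]
[-7. -1. -0.]
[-7. -0. -0.]
```

```bash
python3 -m creep '[1,-8,-2,1,0,0,0, 1,-8,-2,0,0,0,0, 1,-8,-1,1,0,0,0, 1,-8,-1,1,0,0,0]'
python3 arc.py 166 3; python3 -m creep '[1,-7,0,0,0,0,0, 1,-7,0,0,0,0,0]'
python3 arc.py 167 3; 
```

```text
clock: 3.42
position: [0.4859, 0.1642, 0.0485]
ee_rot: [0.819, 0.574, 0.012, -0.002]
force: [1.6, 1.1, 0.3]
width: -0.0
polar 157.8 0.1195 z 0.0485 F [1.6 1.1 0.3]
[-6. -0.  2.]
[-6. -0. -0.]
[-6.  0. -0.]
clock: 3.58
position: [0.4809, 0.1502, 0.0492]
ee_rot: [0.819, 0.574, 0.013, -0.002]
force: [0.9, -0.4, -0.3]
width: 0.0001
polar 164.9 0.1197 z 0.0492 F [ 0.9 -0.4 -0.3]
[-5.  0.  3.]
```

```bash
python3 -m creep '[1,-4,0,2,0,0,0, 1,0,0,0,0,0,0]'
python3 -c "
from h import *
need([.5,.2,.2]);save(cam('top'),'t3');keep(cam('scene'),'s3');keep(cam('wrist'),'w3')"
```

```text
clock: 3.75
position: [0.4806, 0.149, 0.0484]
ee_rot: [0.818, 0.575, 0.017, -0.003]
force: [-2.1, 6.3, -0.6]
width: 0.0003
t3.75 pos [0.4806 0.149  0.0484] yaw 70.3 F [-2.1  6.3 -0.6] M [1.33 0.49 0.02] w 0.0003 | shift [  59.1    3.2 -149.8] turn [ 0.8 -1.7 -0. ] q [-0.32  0.95 -0.06  1.95  0.17  0.22  0.7 ]
```

View pics/s3.png

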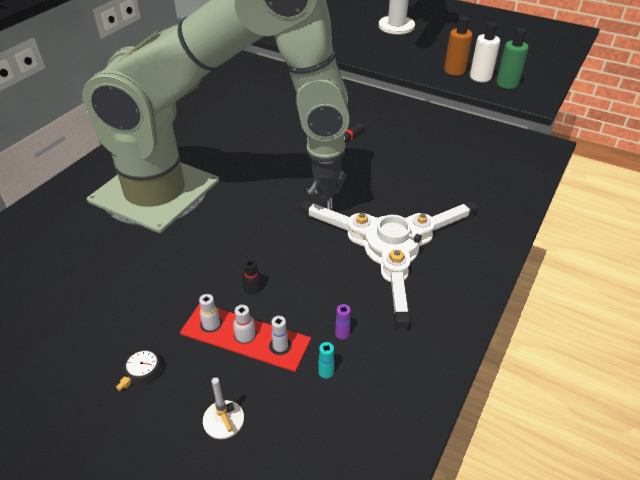

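View pics/t3.png

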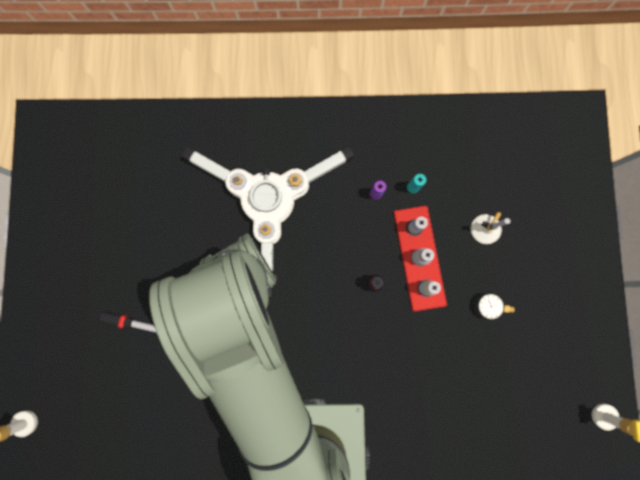

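The leg now points toward the robot (scene view tip at (307,210)), with 6 N at the stop. I'll back off and check.

```bash
python3 -m creep '[1,10,0,0,0,0,0, 1,15,0,-5,0,0,0, 1,10,0,-40,0,-1,0, 1,0,0,-40,0,0,0, 1,0,0,-40,0,0,0, -0.1,0,0,-40,0,0,0, -0.1,0,0,-20,0,0,0, -0.1,0,0,0,0,0,0]'
python3 -c "
from h import *
need([.44,.12,.25],90);keep(cam('wrist'),'w4')"
```

```text
clock: 4.57
position: [0.4882, 0.1828, 0.2421]
ee_rot: [0.818, 0.575, 0.005, 0.001]
force: [-0.7, -0.5, 0.3]
width: 0.0357
t4.57 pos [0.4882 0.1828 0.2421] yaw 70.2 F [-0.7 -0.5  0.3] M [ 0.03 -0.05 -0.01] w 0.0357 | shift [-75.3 -24.1  -8.6] turn [  0.5  -0.3 -19.8] q [-0.36  0.64 -0.11  1.7   0.1   0.8   0.71]
```

View pics/w4.png

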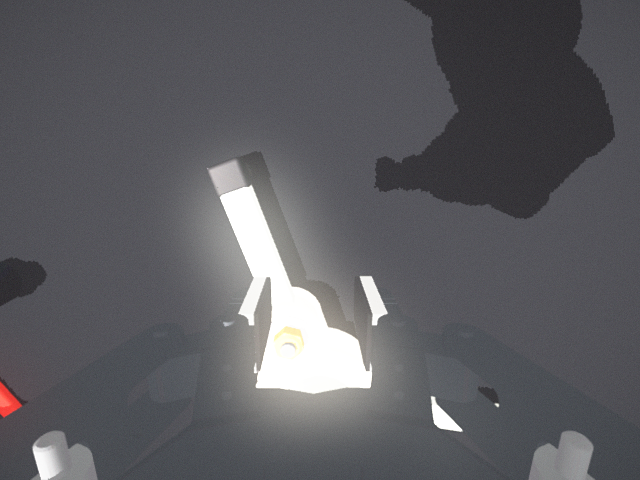

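```bash
python3 -m creep '[-0.1,-4,38,0,0,0,0, -0.1,-4,38,0,0,0,0, -0.1,-4,38,0,0,0,0, -0.1,-4,38,0,0,0,0, -0.1,-3,30,0,0,0,0, -0.1,0,0,0,0,0,0, -0.1,0,0,0,0,0,0]'
python3 -c "
from h import *
need([.44,.12,.25],90);keep(cam('wrist'),'w5')"
```

```text
clock: 5.2
position: [0.6565, 0.1004, 0.2341]
ee_rot: [0.817, 0.577, -0.001, -0.001]
force: [-0.6, 1.4, 0.1]
width: 0.0471
t5.20 pos [0.6565 0.1004 0.2341] yaw 70.4 F [-0.6  1.4  0.1] M [ 0.04  0.04 -0.02] w 0.0471 | shift [ -54.  -210.6  -15.2] turn [ -0.2   0.  -19.6] q [-0.15  0.88 -0.13  1.13  0.11  1.14  0.95]
```

View pics/w5.png

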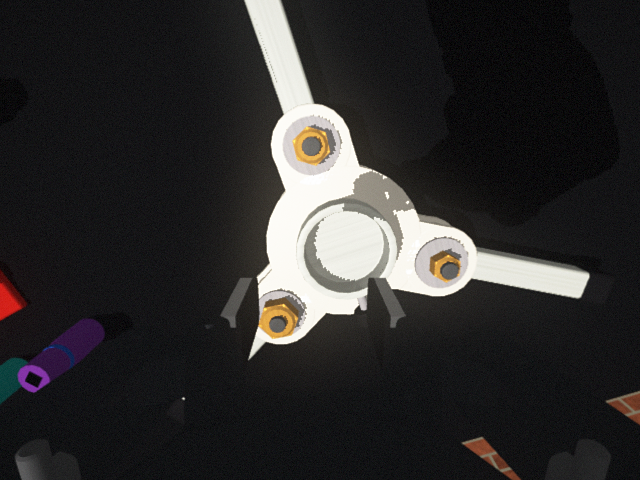

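The pivot nut is at (312,146). The leg runs from there up the image to (262,0), the 22-looking nut is at (445,267) and the 32 is at (277,322). Next I'll measure the leg angle and the nut pose.

```bash
python3 - <<'E'
from h import *
c=load("w5");w1=load("w1")
cv2.imwrite("pics/nutz.png",cv2.resize(c["img"][110:185,270:350],None,fx=8,fy=8,interpolation=cv2.INTER_CUBIC))
# studs tops tri
for n,a,b in [("piv",(174,157),(312,146)),("n32",(160,326),(277,324)),("n22",(318,270),(449,270))]:
    X,e=tri([ray(w1,*a),ray(c,*b)]);print(n,X.round(4),np.round(e,4))
g=cv2.cvtColor(c["img"],cv2.COLOR_BGR2GRAY)
L=[];Rr=[]
for v in range(5,95,4):
    row=(g[v,200:400]>110).nonzero()[0]
    if len(row): L.append(onz(c,200+row[0],v,.04)[:2]);Rr.append(onz(c,200+row[-1],v,.04)[:2])
for q in (L,Rr):
    vx,vy,x,y=cv2.fitLine(np.array(q,np.float32),cv2.DIST_L1,0,.01,.01).ravel();print("edge dir",np.degrees(np.arctan2(vy,vx))%180,"at",x,y, "y at piv x", y+(0.5965-x)*vy/vx)
print("leg width",np.median([abs(a[1]-b[1]) for a,b in zip(L,Rr)]))
E
```

```text
piv [0.5969 0.1198 0.0727] [0.0006 0.0006]
n32 [0.7309 0.0393 0.0743] [0.0002 0.0002]
n22 [0.7325 0.1962 0.0714] [0.0014 0.0014]
edge dir 179.47453 at 0.51466626 0.106066324 y at piv x 0.10531579
edge dir 179.444 at 0.5197707 0.13273169 y at piv x 0.13198708
leg width 0.026617381800945986
```

View pics/nutz.png

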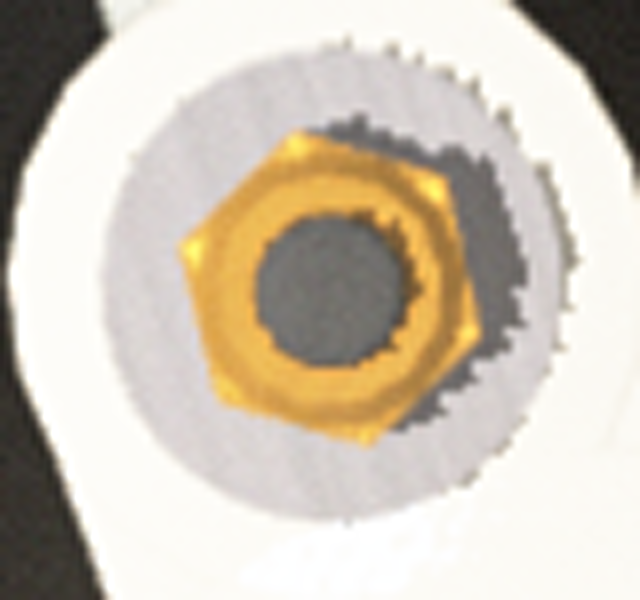

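```bash
python3 - <<'E'
from h import *
c=load("w5")
P=np.array([onz(c,270+(x+.5)/8-.5,110+(y+.5)/8-.5,.0695)[:2] for x,y in [(300,132),(442,182),(478,332),(370,442),(225,398),(182,248)]])
m=P.mean(0);print("centre",m.round(4));d=P-m
r=np.hypot(*d.T);a=np.degrees(np.arctan2(d[:,1],d[:,0]));print("r",r.round(4),"AF",2*r.mean()*np.cos(np.pi/6),"corner ang mod60",(a%60).round(1), "flat", ((a+30)%60).round(1))
p=onz(c,270+335/8,110+290/8,.077);print("stud",p.round(4))
E
```

```text
centre [0.5972 0.119 ]
r [0.0152 0.0148 0.0149 0.0152 0.015  0.0153] AF 0.026091986557810923 corner ang mod60 [52.5 54.3 54.8 54.6 54.6 55.3] flat [22.5 24.3 24.8 24.6 24.6 25.3]
stud [0.5976 0.1195 0.077 ]
```

The leg is at its stop: its direction is 179.4°, against a stand -x axis of 179.4°. The nut measures about 27 mm, centred at (0.597, 0.119). I was told to try the smallest socket first, so I'm going to the tray now.

```bash
python3 -m creep '[-0.3,-38,9,-2,0,0,-2.8, -0.3,-38,7,-2,0,0,-2.8, -0.3,-38,5,-2,0,0,-2.8, -0.3,-38,3,-2,0,0,-2.8, -0.3,-38,1,-2,0,0,-2.8, -0.3,-38,-1,-2,0,0,-2.8, -0.3,-38,-3,-2,0,0,-2.8, -0.3,-38,-5,-2,0,0,-2.8, -0.3,-38,-7,-2,0,0,-2.8, -0.3,-38,-8,-2,0,0,-2.8]'
python3 -c "
from h import *
need([.62,-.28,.25],98);keep(cam('wrist'),'w6')"
```

```text
clock: 6.08
position: [0.6101, -0.278, 0.2493]
ee_rot: [0.635, 0.772, -0.002, -0.008]
force: [0.8, 0.5, 0.9]
width: 0.0556
t6.08 pos [ 0.6101 -0.278   0.2493] yaw 101.1 F [0.8 0.5 0.9] M [ 0.01 -0.01  0.03] w 0.0556 | shift [-3.8  9.3 -0.9] turn [-0.8 -0.5  3.1] q [ 0.5   0.9  -0.32  1.05  0.26  1.25  1.97]
```

View pics/w6.png

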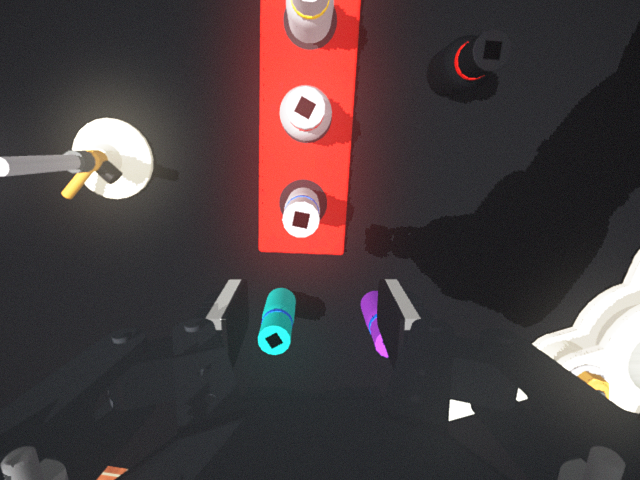

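The wrist view shows the sockets' top faces at (301,220) small, (305,113) large and (310,15) medium, the last partly out of frame. Turquoise is at (276,340) and purple at (378,325). Next a second view from further back.

```bash
python3 -m creep '[-0.3,0,-35,0,0.8,0.5,1.5, -0.3,0,-35,0,0,0,1.5, -0.3,0,-30,0,0,0,0, -0.3,0,0,0,0,0,0]'
python3 -c "
from h import *
need([.62,-.28,.25],98);keep(cam('wrist'),'w7')"
```

```text
clock: 6.47
position: [0.5028, -0.304, 0.248]
ee_rot: [0.658, 0.753, -0.009, -0.017]
force: [1.0, -1.4, 0.8]
width: 0.0554
t6.47 pos [ 0.5028 -0.304   0.248 ] yaw 97.7 F [ 1.  -1.4  0.8] M [-0.12 -0.08 -0.01] w 0.0554 | shift [  8.  119.2  -6.1] turn [-2.1 -0.8 -0.3] q [ 0.64  0.76 -0.32  1.4   0.26  1.06  1.97]
```

View pics/w7.png

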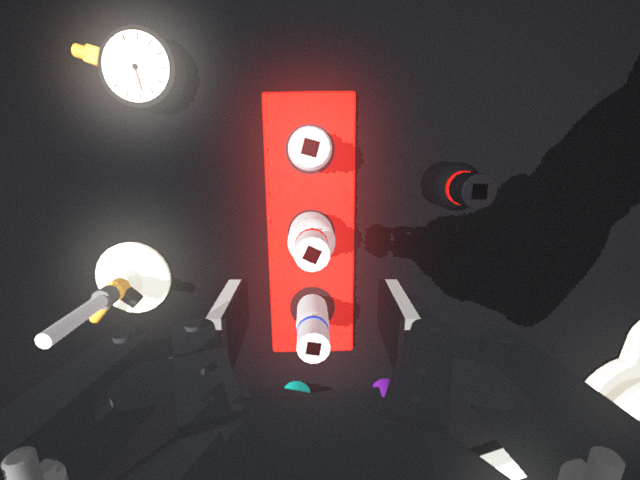

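```bash
python3 - <<'E'
from h import *
C={n:load(n) for n in("w6","w7")}
guess={"w6":{"small":(301,220),"large":(305,107)},"w7":{"small":(314,349),"large":(312,255),"medium":(311,147)}}
rs={}
for n,g in guess.items():
    c=C[n];gr=cv2.cvtColor(c["img"],cv2.COLOR_BGR2GRAY)
    for k,(u,v) in g.items():
        x0,y0=u-16,v-16
        p=cv2.resize(gr[y0:v+17,x0:u+17],None,fx=8,fy=8,interpolation=cv2.INTER_CUBIC)
        m=(p<130).astype(np.uint8);
        cs,_=cv2.findContours(m,cv2.RETR_LIST,cv2.CHAIN_APPROX_NONE)
        cs=[q for q in cs if cv2.contourArea(q)>2500 and cv2.pointPolygonTest(q,(132,132),True)>-30]
        q=min(cs,key=lambda q:cv2.contourArea(q));b=cv2.boxPoints(cv2.minAreaRect(q))
        px=[((X+.5)/8-.5+x0,(Y+.5)/8-.5+y0) for X,Y in b]
        W=np.array([onz(c,*t,.095)[:2] for t in px]);e=np.diff(np.vstack([W,W[:1]]),axis=0)
        cc=np.mean(px,axis=0);rs.setdefault(k,[]).append(ray(c,*cc))
        print(n,k,cc.round(1),W.mean(0).round(4),"side",np.hypot(*e.T).round(4),"ang mod90",(np.degrees(np.arctan2(e[:,1],e[:,0]))%90).round(1))
for k,r in rs.items():
    if len(r)>1: print(k,tri(r))
E
```

```text
w6 small [300.6 219.4] [ 0.6048 -0.2886] side [0.0118 0.0117 0.0119 0.0119] ang mod90 [89.  89.2 89.5 89.1]
w6 large [304.6 107.3] [ 0.5208 -0.3013] side [0.0119 0.0115 0.012  0.0116] ang mod90 [72.8 75.9 73.3 75.6]
w7 small [313.1 348.3] [ 0.6047 -0.2885] side [0.0116 0.0117 0.0117 0.0118] ang mod90 [89.5 87.6  0.1 87.4]
w7 large [311.6 254.4] [ 0.5207 -0.3012] side [0.0118 0.0114 0.0118 0.0115] ang mod90 [72.7 71.3 73.2 71. ]
w7 medium [310.  147.2] [ 0.4367 -0.3138] side [0.0114 0.0113 0.0114 0.0114] ang mod90 [82.1 83.3 82.6 83.2]
small (array([ 0.60480389, -0.28852672,  0.09481233]), [6.45369899419712e-05, 6.453698994192675e-05])
large (array([ 0.5207477 , -0.30126575,  0.09487332]), [7.222148225091794e-05, 7.222148225096378e-05])
```

```bash
python3 -m creep '[-0.3,-4,34,30,-2,-0.5,0, -0.3,-4,34,30,0,-0.3,0, -0.3,-4,32,30,0,0,0, -0.3,0,0,0,0,0,0]'
python3 -c "
from h import *
need([.6048,-.2885,.080],98)"
```

```text
clock: 6.85
position: [0.6059, -0.2977, 0.1577]
ee_rot: [0.657, 0.754, 0.001, 0.002]
force: [-0.5, 2.4, -1.3]
width: 0.0553
t6.85 pos [ 0.6059 -0.2977  0.1577] yaw 97.9 F [-0.5  2.4 -1.3] M [0.03 0.08 0.07] w 0.0553 | shift [ 9.4 -0.2 77.7] turn [ 0.2  0.1 -0.1] q [ 0.53  0.98 -0.29  1.17  0.29  1.02  1.92]
```

```bash
python3 -m creep '[-0.3,9.5,0,10,0,0,0, -0.3,0,0,10,0,0,0, -0.3,0,0,0,0,0,0]'
python3 -c "
from h import *
need([.6048,-.2885,.080],98)"
```

```text
clock: 7.1
position: [0.6067, -0.2835, 0.1333]
ee_rot: [0.655, 0.756, 0.001, -0.0]
force: [-0.2, 0.8, 0.5]
width: 0.0558
t7.10 pos [ 0.6067 -0.2835  0.1333] yaw 98.2 F [-0.2  0.8  0.5] M [-0.06  0.02  0.02] w 0.0558 | shift [-4.8 -2.7 53.3] turn [ 0.1 -0.1  0.2] q [ 0.51  1.01 -0.29  1.22  0.3   0.96  1.89]
```

```bash
python3 -m creep '[-0.3,-3,-2,15,0,0,0, -0.3,0,0,15,0,0,0, -0.3,0,0,10,0,0,0, -0.3,0,0,0,0,0,0]'
python3 -c "
from h import *
need([.6048,-.2885,.080],98)"
```

```text
clock: 7.43
position: [0.6062, -0.2865, 0.0942]
ee_rot: [0.654, 0.757, 0.002, 0.001]
force: [-0.5, 0.0, -0.3]
width: 0.0558
t7.43 pos [ 0.6062 -0.2865  0.0942] yaw 98.3 F [-0.5  0.  -0.3] M [-0.03  0.06  0.01] w 0.0558 | shift [-1.8 -1.7 14.2] turn [ 0.2 -0.   0.3] q [ 0.51  1.06 -0.28  1.24  0.31  0.88  1.88]
```

```bash
python3 -m creep '[-0.3,-2,-2,12,0,0,0, -0.3,0,0,2,0,0,0, -0.3,0,0,0,0,0,0]'
python3 -c "
from h import *
need([.6048,-.2885,.080],98)"
python3 -m creep '[0.5,0,0,0,0,0,0, 0.5,0,0,0,0,0,0, 0.5,0,0,0,0,0,0, 0.8,0,0,0,0,0,0, 1,0,0,0,0,0,0, 1,0,0,0,0,0,0]' 70
python3 -c "
from h import *
need([.6048,-.2885,.080],98)"
```

```text
clock: 7.68
position: [0.605, -0.2895, 0.0811]
ee_rot: [0.654, 0.756, 0.002, 0.002]
force: [0.0, -1.2, 0.7]
width: 0.0554
t7.68 pos [ 0.605  -0.2895  0.0811] yaw 98.3 F [ 0.  -1.2  0.7] M [ 0.   -0.03  0.03] w 0.0554 | shift [ 1.  -0.   1.1] turn [0.3 0.1 0.3] q [ 0.51  1.07 -0.28  1.25  0.32  0.86  1.88]
clock: 8.18
position: [0.6055, -0.2898, 0.083]
ee_rot: [0.654, 0.756, 0.002, 0.003]
force: [0.0, 0.4, -1.9]
width: 0.0283
t8.18 pos [ 0.6055 -0.2898  0.083 ] yaw 98.3 F [ 0.   0.4 -1.9] M [-0.01  0.06  0.04] w 0.0283 | shift [ 1.4 -0.5  3. ] turn [0.4 0.1 0.3] q [ 0.51  1.07 -0.28  1.25  0.32  0.86  1.88]
```

```bash
python3 -m creep '[1,0,0,-25,0,0,0, 1,0,0,-40,0,0,0, 1,10,0,-40,0,0,0, 1,38,0,-20,0,0,2, 1,38,2,0,0,0,2, 1,38,2,0,0,0,0, 1,38,2,0,0,0,0, 1,38,2,0,0,0,0, 1,38,2,0,0,0,0, 1,38,2,0,0,0,0]'
python3 -c "
from h import *
need([.5973,.1192,.2],93.8);"

```

```text
clock: 9.02
position: [0.59, -0.0128, 0.2127]
ee_rot: [0.687, 0.727, 0.001, 0.004]
force: [2.0, 0.7, -1.7]
width: 0.028
t9.02 pos [ 0.59   -0.0128  0.2127] yaw 93.3 F [ 2.   0.7 -1.7] M [ 0.07 -0.02  0.01] w 0.0280 | shift [131.4  14.7  12.3] turn [ 0.4  0.2 -0.5] q [ 0.08  0.78 -0.24  1.49  0.22  0.89  1.4 ]
```

```bash
python3 -m creep '[1,35,4,3,0,0,0, 1,35,4,3,0,0,0, 1,30,4,3,0,0,0, 1,10,2,3,0,0,0, 1,0,0,0,0,0,0, 1,0,0,0,0,0,0]'
python3 -c "
from h import *
need([.5973,.1192,.165],93.8);keep(cam('wrist'),'w8')"

```

```text
clock: 9.52
position: [0.5958, 0.1136, 0.2008]
ee_rot: [0.682, 0.731, 0.003, 0.003]
force: [0.5, -1.0, -1.0]
width: 0.0288
t9.52 pos [0.5958 0.1136 0.2008] yaw 93.9 F [ 0.5 -1.  -1. ] M [-0.07  0.   -0.  ] w 0.0288 | shift [ 5.5  1.6 35.8] turn [ 0.5 -0.   0.1] q [-0.14  0.82 -0.22  1.44  0.2   0.9   1.22]
```

View pics/w8.png

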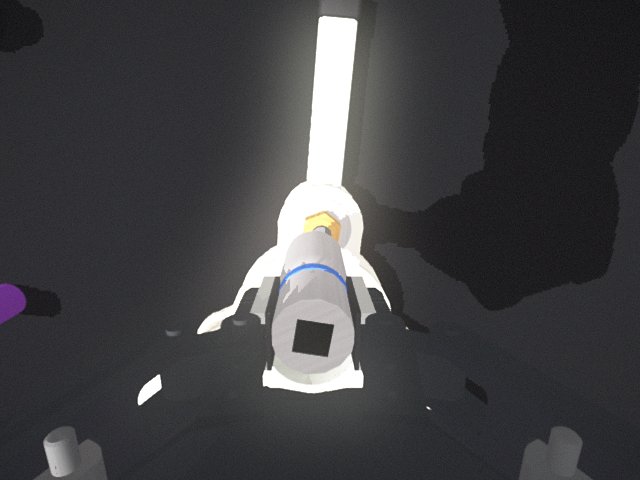

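```bash
python3 - <<'E'
from h import *
c=load("w8")
for dz in (.010,.012): print(onz(c,313.5,338,c["st"]["position"][2]+dz).round(4),c["st"]["position"].round(4))
E
python3 -m creep '[1,5,2,10,0.3,0,0, 1,1,0,12,0,0,0, 1,0,0,8,0,0,0, 1,0,0,0,0,0,0, 1,0,0,0,0,0,0]'
python3 -c "
from h import *
need([.5973,.1192,.155],93.8)"

```

```text
[0.5976 0.1131 0.2108] [0.5958 0.1136 0.2008]
[0.5964 0.113  0.2128] [0.5958 0.1136 0.2008]
clock: 9.98
position: [0.5987, 0.114, 0.1685]
ee_rot: [0.685, 0.728, 0.0, 0.002]
force: [-1.0, -0.8, -2.2]
width: 0.0289
t9.98 pos [0.5987 0.114  0.1685] yaw 93.5 F [-1.  -0.8 -2.2] M [-0.01  0.04 -0.02] w 0.0289 | shift [ 5.3 -1.1 13.5] turn [ 0.2  0.1 -0.3] q [-0.14  0.86 -0.21  1.45  0.21  0.84  1.21]
```

```bash
python3 -m creep '[1,4,-1,2,0,0,0, 1,2,0,2,0,0,0, 1,0,0,0,0,0,0, 1,0,0,0,0,0,0]'
python3 -c "
from h import *
need([.5973,.1192,.150],93.8)"

```

```text
clock: 10.32
position: [0.5977, 0.1196, 0.1648]
ee_rot: [0.686, 0.728, 0.001, 0.002]
force: [0.5, -0.3, -1.5]
width: 0.0284
t10.32 pos [0.5977 0.1196 0.1648] yaw 93.4 F [ 0.5 -0.3 -1.5] M [0.02 0.05 0.  ] w 0.0284 | shift [-0.3 -0.4 14.8] turn [ 0.2  0.1 -0.4] q [-0.15  0.87 -0.2   1.46  0.21  0.83  1.2 ]
```

Centred over the nut. Lowering slowly to contact.

```bash
python3 -m creep '[1,0,0,7,0,0,0, 1,0,0,5,0,0,0, 1,0,0,4,0,0,0, 1,0,0,2,0,0,0]'
python3 -c "
from h import *
need([.5973,.1192,.145],93.8)"
python3 -m creep '[1,0,0,3,0,0,0, 1,0,0,3,0,0,0, 1,0,0,3,0,0,0]'
python3 -c "
from h import *
need([.5973,.1192,.145],93.8)"

```

```text
clock: 10.65
position: [0.598, 0.1197, 0.1458]
ee_rot: [0.686, 0.728, 0.001, 0.002]
force: [-0.4, -0.5, -2.1]
width: 0.0282
t10.65 pos [0.598  0.1197 0.1458] yaw 93.4 F [-0.4 -0.5 -2.1] M [-0.01  0.01  0.06] w 0.0282 | shift [-0.4 -0.7  0.8] turn [ 0.3  0.1 -0.4] q [-0.16  0.89 -0.2   1.47  0.22  0.79  1.19]
clock: 10.9
position: [0.6008, 0.1202, 0.1406]
ee_rot: [0.686, 0.728, 0.005, 0.005]
force: [-6.9, -6.4, 55.5]
width: 0.0282
t10.90 pos [0.6008 0.1202 0.1406] yaw 93.4 F [-6.9 -6.4 55.5] M [-1.92  1.74 -0.09] w 0.0282 | shift [-0.8 -3.4 -4.5] turn [ 0.8  0.  -0.4] q [-0.16  0.9  -0.2   1.48  0.23  0.77  1.19]
```

```bash
python3 -m creep '[1,0,-1,-4,-0.5,0,0, 1,0,0,0,0,0,0]'
python3 -c "
from h import *
need([.5973,.1192,.145],93.8)"
python3 -m creep '[1,0,-1,0,0,0,4, 1,0,0,0,0,0,4, 1,0,0,0.5,0,0,4, 1,0,0,0,0,0,0]'
python3 -c "
from h import *
need([.5973,.1192,.145],93.8);keep(cam('scene'),'s9')"

```

```text
clock: 11.07
position: [0.6005, 0.1201, 0.1457]
ee_rot: [0.686, 0.728, 0.009, 0.009]
force: [0.2, 1.1, -2.2]
width: 0.0287
t11.07 pos [0.6005 0.1201 0.1457] yaw 93.4 F [ 0.2  1.1 -2.2] M [-0.02  0.   -0.01] w 0.0287 | shift [-0.7 -3.3  0.6] turn [ 1.4  0.  -0.4] q [-0.16  0.89 -0.19  1.49  0.23  0.76  1.19]
clock: 11.4
position: [0.5993, 0.1197, 0.1439]
ee_rot: [0.761, 0.649, 0.009, 0.007]
force: [-0.5, -0.2, -0.9]
width: 0.0284
t11.40 pos [0.5993 0.1197 0.1439] yaw 80.9 F [-0.5 -0.2 -0.9] M [ 0.01  0.04 -0.01] w 0.0284 | shift [-0.9 -1.9 -1.1] turn [  1.3  -0.1 -12.9] q [-0.19  0.89 -0.13  1.49  0.16  0.75  1.02]
```

```bash
python3 -m creep '[1,-0.5,-2,0,1.3,0,-4, 1,0,0,0,0,0,-4, 1,0,0,0,0,0,-4, 1,0,0,0,0,0,0]'
python3 -c "
from h import *
need([.5973,.1192,.145],93.8)"
python3 -m creep '[1,0,0,2,0,0,0, 1,0,0,0,0,0,0]'
python3 -c "
from h import *
need([.5973,.1192,.145],93.8)"

```

```text
clock: 11.78
position: [0.5972, 0.1194, 0.1435]
ee_rot: [0.68, 0.733, 0.001, -0.001]
force: [-1.3, -0.1, 4.2]
width: 0.0286
t11.78 pos [0.5972 0.1194 0.1435] yaw 94.3 F [-1.3 -0.1  4.2] M [ 0.08  0.33 -0.  ] w 0.0286 | shift [-0.2  0.1 -1.5] turn [-0.  -0.2  0.5] q [-0.15  0.9  -0.21  1.47  0.22  0.79  1.21]
clock: 11.95
position: [0.5979, 0.1195, 0.1434]
ee_rot: [0.68, 0.733, 0.002, -0.001]
force: [-0.3, -0.5, -1.8]
width: 0.0286
t11.95 pos [0.5979 0.1195 0.1434] yaw 94.2 F [-0.3 -0.5 -1.8] M [-0.07 -0.11  0.01] w 0.0286 | shift [-0.2 -0.6 -1.6] turn [ 0.1 -0.2  0.4] q [-0.15  0.9  -0.21  1.47  0.22  0.79  1.21]
```

```bash
python3 -c "
from h import *
s=load('s9');cv2.imwrite('pics/s9z.png',cv2.resize(s['img'][130:300,300:480],None,fx=3.5,fy=3.5,interpolation=cv2.INTER_CUBIC))"
```

```text
(no output)
```

View pics/s9z.png

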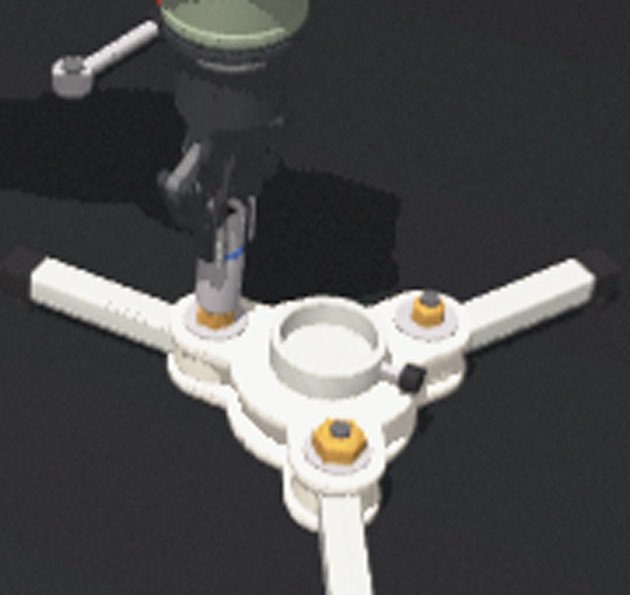

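The small socket sits on top of the nut, with the nut still visible below it at (215,318) in the crop. I'll make one light turning sweep so the test is fair.

```bash
python3 -m creep '[1,0,0,2,0,0,5, 1,0,0,1,0,0,6, 1,0,0,1,0,0,6, 1,0,0,1,0,0,6, 1,0,0,1,0,0,6]'
python3 -c "
from h import *
need([.5973,.1192,.145],93.8)"
python3 -m creep '[1,0,0,1,0,0,6, 1,0,0,1,0,0,6, 1,0,0,1,0,0,6, 1,0,0,1,0,0,6, 1,0,0,1,0,0,0]'
python3 -c "
from h import *
need([.5973,.1192,.145],93.8)"

```

```text
clock: 12.37
position: [0.602, 0.1197, 0.1425]
ee_rot: [0.848, 0.53, 0.008, 0.001]
force: [-0.0, -4.0, 16.8]
width: 0.0286
t12.37 pos [0.602  0.1197 0.1425] yaw 64.0 F [-0.  -4.  16.8] M [-1.24  0.1   0.1 ] w 0.0286 | shift [-2.5 -4.  -2.5] turn [  0.7  -0.5 -29.8] q [-0.22  0.9  -0.06  1.47  0.06  0.76  0.81]
clock: 12.78
position: [0.6032, 0.1159, 0.1424]
ee_rot: [0.946, 0.325, 0.009, 0.002]
force: [-5.5, 1.0, 20.4]
width: 0.0286
t12.78 pos [0.6032 0.1159 0.1424] yaw 37.9 F [-5.5  1.  20.4] M [ 0.1   1.81 -0.02] w 0.0286 | shift [-2.6 -6.2 -2.7] turn [  1.   -0.5 -55.9] q [-0.28  0.9   0.07  1.48 -0.08  0.75  0.49]
```

The small socket was refused over a 56° turn, with its height staying at about 0.142. Returning it to its post.

```bash
python3 -m creep '[1,0,0,-10,0,0,0, 1,0,0,-30,0,0,-7, 1,0,0,-15,1,0,-7, 1,0,0,0,0,0,-7, 1,0,0,0,0,0,-7, 1,0,0,0,0,0,-7, 1,0,0,0,0,0,-7, 1,0,0,0,0,0,-7, 1,0,0,0,0,0,-7, 1,0,0,0,0,0,0]'
python3 -c "
from h import *
need([.6055,-.2898,.2],98.3)"

```

```text
clock: 13.62
position: [0.6023, 0.116, 0.2028]
ee_rot: [0.674, 0.739, 0.006, -0.002]
force: [-0.2, -1.7, -1.2]
width: 0.0286
t13.62 pos [0.6023 0.116  0.2028] yaw 95.3 F [-0.2 -1.7 -1.2] M [ 0.02  0.04 -0.  ] w 0.0286 | shift [-404.4  -34.2   -1.9] turn [ 0.4 -0.6 -3. ] q [-0.13  0.83 -0.22  1.41  0.19  0.92  1.26]
```

```bash
python3 -c "
from h import *
c=cam('wrist');keep(c,'w10')"
python3 -m creep '[1,-38,-3,-1,0.3,-0.5,-1, 1,-38,-3,-1,0,0,-1, 1,-38,-3,-1,0,0,-1, 1,-38,-3,-1,0,0,0, 1,-38,-3,-1,0,0,0, 1,-38,-3,-1,0,0,0, 1,-38,-3,-1,0,0,0, 1,-38,-3,-1,0,0,0, 1,-38,-3,-1,0,0,0, 1,-15,0,0,0,0,0]'
python3 -c "
from h import *
need([.6055,-.2898,.13],98.3)"

```

```text
clock: 14.5
position: [0.6134, -0.2517, 0.2104]
ee_rot: [0.673, 0.74, 0.002, -0.001]
force: [-0.0, -0.6, -2.4]
width: 0.0286
t14.50 pos [ 0.6134 -0.2517  0.2104] yaw 95.4 F [-0.  -0.6 -2.4] M [-0.06  0.08 -0.01] w 0.0286 | shift [-37.5 -11.5  80.2] turn [ 0.1 -0.3 -2.9] q [ 0.46  0.91 -0.28  1.17  0.24  1.1   1.83]
```

View pics/w10.png

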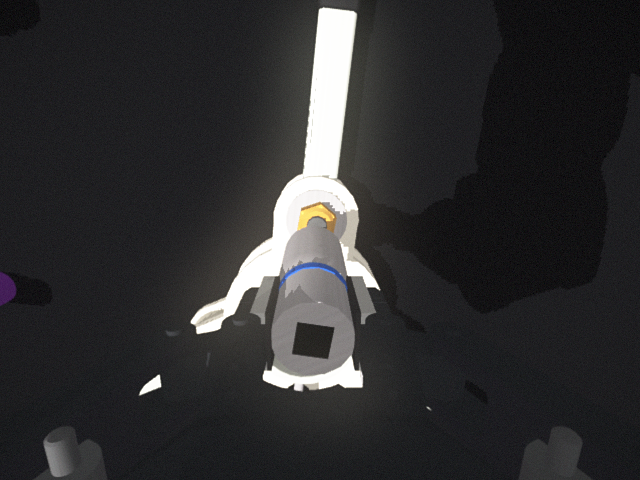

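```bash
python3 -m creep '[1,-25,-8,20,0,0,-2, 1,-13,-4,20,0,0,-1, 1,0,0,20,0,0,0, 1,0,0,0,0,0,0, 1,0,0,0,0,0,0]'
python3 -c "
from h import *
need([.6055,-.2898,.11],98.3)"

```

```text
clock: 14.92
position: [0.6039, -0.2986, 0.1486]
ee_rot: [0.664, 0.747, 0.001, -0.0]
force: [1.0, 0.8, -0.9]
width: 0.0283
t14.92 pos [ 0.6039 -0.2986  0.1486] yaw 96.7 F [ 1.   0.8 -0.9] M [ 0.01  0.   -0.01] w 0.0283 | shift [ 8.5  2.5 38.7] turn [ 0.1 -0.1 -1.6] q [ 0.52  0.99 -0.28  1.18  0.28  1.    1.9 ]
```

```bash
python3 -m creep '[1,5,2,12,0,0,-1, 1,3,0,12,0,0,0, 1,0,0,0,0,0,0, 1,0,0,0,0,0,0]'
python3 -c "
from h import *
need([.6055,-.2898,.10],98.3)"

```

```text
clock: 15.25
position: [0.6072, -0.2883, 0.129]
ee_rot: [0.661, 0.751, 0.002, 0.002]
force: [0.9, -0.0, -1.6]
width: 0.0285
t15.25 pos [ 0.6072 -0.2883  0.129 ] yaw 97.3 F [ 0.9 -0.  -1.6] M [-0.04 -0.02 -0.  ] w 0.0285 | shift [-1.3 -2.  29. ] turn [ 0.3  0.  -1. ] q [ 0.51  1.01 -0.28  1.21  0.29  0.95  1.89]
```

```bash
python3 -m creep '[1,-1,-2,10,0,0,0, 1,0,0,8,0,0,0, 1,0,0,3,0,0,0, 1,0,0,0,0,0,0]'
python3 -c "
from h import *
need([.6055,-.2898,.083],98.3)"

```

```text
clock: 15.58
position: [0.6067, -0.2896, 0.1094]
ee_rot: [0.661, 0.75, 0.002, 0.003]
force: [0.4, 0.2, -3.0]
width: 0.0285
t15.58 pos [ 0.6067 -0.2896  0.1094] yaw 97.2 F [ 0.4  0.2 -3. ] M [-0.03  0.02  0.01] w 0.0285 | shift [-0.  -1.4 26.4] turn [ 0.5  0.1 -1.1] q [ 0.51  1.04 -0.27  1.23  0.29  0.9   1.88]
```

```bash
python3 -m creep '[1,0,-1.5,10,0,0,0, 1,0,0,6,0,0,0, 1,0,0,5,0,0,0, 1,0,0,2,0,0,0]'
python3 -c "
from h import *
need([.6055,-.2898,.083],98.3)"

```

```text
clock: 15.92
position: [0.6058, -0.2896, 0.0848]
ee_rot: [0.661, 0.75, 0.003, 0.004]
force: [1.3, 0.9, -1.6]
width: 0.0284
t15.92 pos [ 0.6058 -0.2896  0.0848] yaw 97.2 F [ 1.3  0.9 -1.6] M [ 0.33 -0.14 -0.01] w 0.0284 | shift [-0.1 -0.4  1.8] turn [ 0.6  0.1 -1.1] q [ 0.51  1.07 -0.26  1.25  0.3   0.86  1.87]
```

```bash
python3 -m creep '[1,0,0,2,0,0,0, 1,0,0,1,0,0,0]'
python3 -c "
from h import *
need([.6055,-.2898,.083],98.3)"

```

```text
clock: 16.08
position: [0.6058, -0.2895, 0.0812]
ee_rot: [0.661, 0.75, 0.003, 0.004]
force: [-4.2, 2.9, 17.7]
width: 0.0283
t16.08 pos [ 0.6058 -0.2895  0.0812] yaw 97.2 F [-4.2  2.9 17.7] M [0.82 0.96 0.06] w 0.0283 | shift [-0.2 -0.4 -1.8] turn [ 0.5  0.1 -1.1] q [ 0.51  1.07 -0.26  1.25  0.3   0.85  1.87]
```

Touchdown on the tray. Releasing.

```bash
python3 -m creep '[0.3,0,0,-1,0,0,0, 0,0,0,0,0,0,0, -0.2,0,0,0,0,0,0, -0.3,0,0,0,0,0,0, -0.3,0,0,0,0,0,0, -0.3,0,0,-15,0,0,0, -0.3,0,0,-35,0,0,0, -0.3,0,-15,-40,0,0,0, -0.3,2,-38,-40,0,0,0, -0.3,4,-38,-20,0,0,0]'
python3 -m creep '[-0.3,4,-38,0,0,0,-1, -0.3,4,-30,0,0,0,0, -0.3,0,0,0,0,0,0]'
python3 -c "
from h import *
need([.4367,-.3138,.12],98.3);keep(cam('wrist'),'w11')"

```

```text
clock: 16.92
position: [0.5237, -0.2922, 0.2215]
ee_rot: [0.66, 0.751, 0.003, 0.001]
force: [0.6, -0.7, -0.6]
width: 0.0557
clock: 17.17
position: [0.448, -0.2949, 0.2269]
ee_rot: [0.654, 0.756, 0.002, 0.004]
force: [-0.0, -0.2, 0.5]
width: 0.0553
t17.17 pos [ 0.448  -0.2949  0.2269] yaw 98.3 F [-0.  -0.2  0.5] M [-0.04  0.06 -0.05] w 0.0553 | shift [-16.6 -14.8 106.8] turn [0.5 0.2 0. ] q [ 0.7   0.69 -0.32  1.67  0.28  0.82  1.97]
```

View pics/w11.png

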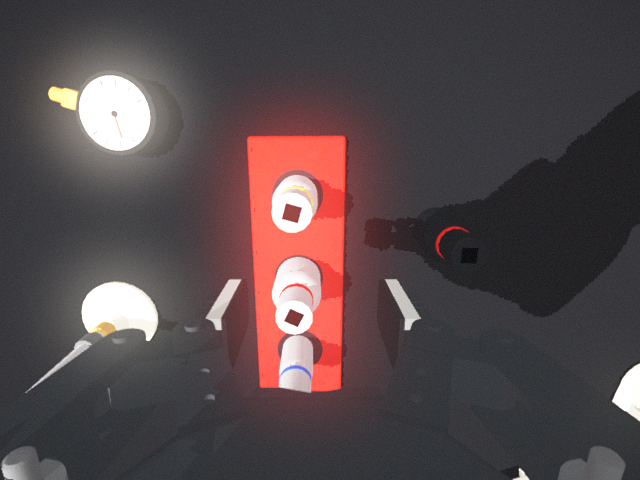

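The small socket is back upright at (297,360). The medium's top is at (292,212).

```bash
python3 - <<'E'
from h import *
c=load("w11");print(tri([ray(load("w7"),310,147.2),ray(c,292,212.5)]),onz(c,292,212.5,.095))
E
python3 -m creep '[-0.3,-8,-7,25,0.5,0,0, -0.3,-8,-7,25,0,0,0, -0.3,0,0,25,0,0,0, -0.3,0,0,0,0,0,0, -0.3,0,0,0,0,0,0]'
python3 -c "
from h import *
need([.4367,-.3138,.10],98.3)"
```

```text
(array([ 0.43672169, -0.31365348,  0.09332408]), [0.00017752253939172058, 0.0001775225393916879]) [ 0.43639115 -0.31342161  0.095     ]
clock: 17.63
position: [0.4427, -0.314, 0.1513]
ee_rot: [0.653, 0.757, -0.0, 0.005]
force: [0.5, -0.9, 0.9]
width: 0.0552
t17.63 pos [ 0.4427 -0.314   0.1513] yaw 98.4 F [ 0.5 -0.9  0.9] M [-0.04  0.02  0.02] w 0.0552 | shift [ 1.5 -6.2 51.2] turn [0.3 0.4 0.1] q [ 0.7   0.81 -0.28  1.73  0.34  0.64  1.96]
```

```bash
python3 -m creep '[-0.3,1,-4,15,0,0.3,0, -0.3,0,-2,15,0,0,0, -0.3,0,0,10,0,0,0, -0.3,0,0,0,0,0,0, -0.3,0,0,0,0,0,0]'
python3 -c "
from h import *
need([.4367,-.3138,.08],98.3)"
```

```text
clock: 18.05
position: [0.4413, -0.3138, 0.1148]
ee_rot: [0.653, 0.758, 0.002, 0.006]
force: [0.6, -0.6, 0.2]
width: 0.0557
t18.05 pos [ 0.4413 -0.3138  0.1148] yaw 98.5 F [ 0.6 -0.6  0.2] M [ 0.03 -0.01 -0.02] w 0.0557 | shift [ 0.9 -4.9 34.8] turn [0.6 0.3 0.2] q [ 0.69  0.86 -0.25  1.76  0.36  0.55  1.94]
```

```bash
python3 -m creep '[-0.3,1,-6,8,0.5,0,0, -0.3,0,-3,8,0,0,0, -0.3,0,0,5,0,0,0, -0.3,0,0,0,0,0,0]'
python3 -c "
from h import *
need([.4367,-.3138,.08],98.3)"
```

```text
clock: 18.38
position: [0.4329, -0.3146, 0.0943]
ee_rot: [0.652, 0.758, -0.001, 0.004]
force: [0.0, 0.0, -0.6]
width: 0.0557
t18.38 pos [ 0.4329 -0.3146  0.0943] yaw 98.6 F [ 0.   0.  -0.6] M [ 0.    0.02 -0.  ] w 0.0557 | shift [ 0.4  3.8 14.3] turn [0.2 0.4 0.3] q [ 0.69  0.89 -0.22  1.79  0.38  0.49  1.92]
```

```bash
python3 -m creep '[-0.3,0,3,8,0,0.3,0, -0.3,0,0.5,5,0,0,0, -0.3,0,0,1,0,0,0, -0.3,0,0,0,0,0,0]'
python3 -c "
from h import *
need([.4367,-.3138,.08],98.3)"
```

```text
clock: 18.72
position: [0.437, -0.3141, 0.0787]
ee_rot: [0.652, 0.758, 0.001, 0.002]
force: [0.3, 0.0, -0.4]
width: 0.0556
t18.72 pos [ 0.437  -0.3141  0.0787] yaw 98.5 F [ 0.3  0.  -0.4] M [ 0.05  0.02 -0.02] w 0.0556 | shift [ 0.4 -0.3 -1.3] turn [0.2 0.1 0.2] q [ 0.68  0.92 -0.22  1.79  0.39  0.47  1.92]
```

```bash
python3 -m creep '[0.5,0,0,-2,0,0,0, 0.5,0,0,0,0,0,0, 0.5,0,0,0,0,0,0, 0.8,0,0,0,0,0,0, 1,0,0,0,0,0,0, 1,0,0,0,0,0,0]' 100
python3 -c "
from h import *
need([.4367,-.3138,.08],98.3)"
python3 -m creep '[1,0,0,-15,0,0,0, 1,0,0,-38,0,0,0, 1,0,0,-38,0,0,0, 1,20,15,-30,0,0,0, 1,34,22,-10,0,0,0, 1,34,22,0,0,0,0, 1,34,22,0,0,0,0, 1,34,22,0,0,0,0, 1,34,22,0,0,0,0, 1,34,22,0,0,0,0]'
python3 -c "
from h import *
need([.5973,.1192,.2],98.3)"

```

```text
clock: 19.22
position: [0.4371, -0.3143, 0.0815]
ee_rot: [0.652, 0.758, 0.001, 0.002]
force: [-0.2, 0.5, -3.0]
width: 0.0282
t19.22 pos [ 0.4371 -0.3143  0.0815] yaw 98.5 F [-0.2  0.5 -3. ] M [-0.02  0.    0.02] w 0.0282 | shift [ 0.6 -0.3  1.5] turn [0.3 0.1 0.2] q [ 0.68  0.92 -0.22  1.78  0.39  0.48  1.92]
clock: 20.05
position: [0.5486, -0.0705, 0.2185]
ee_rot: [0.658, 0.753, -0.0, 0.002]
force: [0.8, 0.0, -2.9]
width: 0.0282
t20.05 pos [ 0.5486 -0.0705  0.2185] yaw 97.7 F [ 0.8  0.  -2.9] M [-0.03  0.01 -0.  ] w 0.0282 | shift [181.6  73.5  18. ] turn [ 0.1  0.2 -0.6] q [ 0.21  0.72 -0.26  1.61  0.24  0.83  1.55]
```

```bash
python3 -m creep '[1,36,15,3,0,0,-1, 1,36,15,3,0,0,-1, 1,36,15,3,0,0,0, 1,36,15,3,0,0,0, 1,20,8,3,0,0,0, 1,5,0,0,0,0,0, 1,0,0,0,0,0,0, 1,0,0,0,0,0,0]'
python3 -c "
from h import *
need([.5973,.1192,.17],100);keep(cam('wrist'),'w12')"

```

```text
clock: 20.72
position: [0.5897, 0.1267, 0.2011]
ee_rot: [0.64, 0.768, 0.001, 0.0]
force: [-0.1, -0.4, -1.8]
width: 0.028
t20.72 pos [0.5897 0.1267 0.2011] yaw 100.4 F [-0.1 -0.4 -1.8] M [-0.06  0.02  0.04] w 0.0280 | shift [-8.8  6.  31.1] turn [ 0.1 -0.   0.4] q [-0.15  0.82 -0.24  1.44  0.22  0.91  1.3 ]
```

View pics/w12.png

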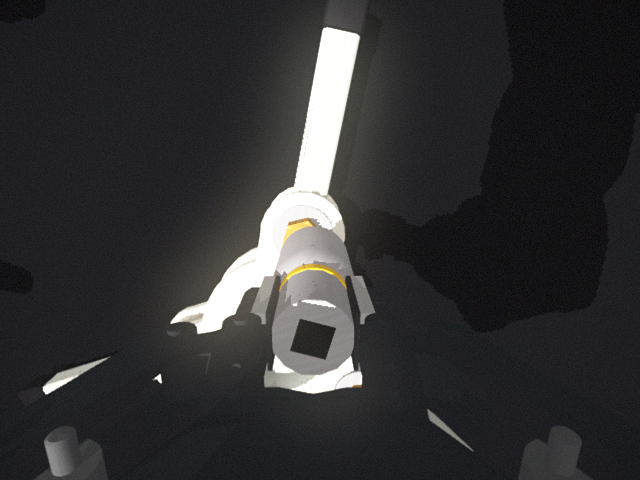

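```bash
python3 - <<'E'
from h import *
c=load("w12");g=cv2.cvtColor(c["img"],cv2.COLOR_BGR2GRAY)
x0,y0=280,312
p=cv2.resize(g[y0:y0+56,x0:x0+66],None,fx=8,fy=8,interpolation=cv2.INTER_CUBIC);m=(p<60).astype(np.uint8)
cs,_=cv2.findContours(m,cv2.RETR_LIST,cv2.CHAIN_APPROX_NONE)
cs=[q for q in cs if cv2.pointPolygonTest(q,(264,216),False)>0]
q=min(cs,key=cv2.contourArea);a=cv2.approxPolyDP(q,60,True).reshape(-1,2);print(a.tolist())
z=c["st"]["position"][2]+.0135
W=np.array([onz(c,(X+.5)/8-.5+x0,(Y+.5)/8-.5+y0,z)[:2] for X,Y in a]);e=np.diff(np.vstack([W,W[:1]]),axis=0)
print(W.mean(0).round(4),c["st"]["position"].round(4),np.hypot(*e.T).round(4),(np.degrees(np.arctan2(e[:,1],e[:,0]))%90).round(1))
E
python3 -m creep '[1,-5,4,8,0,0,0, 1,-4,2,8,0,0,0, 1,0,0,4,0,0,0, 1,0,0,0,0,0,0, 1,0,0,0,0,0,0]'
python3 -c "
from h import *
need([.5973,.1192,.17],100)"
```

```text
[[164, 60], [87, 305], [361, 375], [443, 131]]
[0.5899 0.1257] [0.5897 0.1267 0.2011] [0.0122 0.0124 0.0123 0.0123] [84.1 84.1 84.6 84.6]
clock: 21.18
position: [0.5986, 0.1116, 0.1789]
ee_rot: [0.643, 0.766, -0.0, 0.001]
force: [-0.2, 0.2, -3.5]
width: 0.0279
t21.18 pos [0.5986 0.1116 0.1789] yaw 100.0 F [-0.2  0.2 -3.5] M [ 0.01 -0.03  0.04] w 0.0279 | shift [7.7 0.1 8.9] turn [ 0.   0.1 -0. ] q [-0.13  0.85 -0.23  1.44  0.23  0.87  1.31]
```

```bash
python3 -m creep '[1,5,0,3,0,0,0, 1,3,0,2,0,0,0, 1,0,0,0,0,0,0, 1,0,0,0,0,0,0]'
python3 -c "
from h import *
need([.5973,.1197,.15],100)"
```

```text
clock: 21.52
position: [0.597, 0.1202, 0.1736]
ee_rot: [0.643, 0.766, -0.0, 0.001]
force: [-0.4, 0.0, -2.5]
width: 0.0283
t21.52 pos [0.597  0.1202 0.1736] yaw 99.9 F [-0.4  0.  -2.5] M [-0.04 -0.01  0.03] w 0.0283 | shift [-0.5  0.2 23.6] turn [ 0.   0.1 -0.1] q [-0.14  0.86 -0.23  1.45  0.23  0.86  1.3 ]
```

```bash
python3 -m creep '[1,-0.5,0,10,0,0,0, 1,0,0,8,0,0,0, 1,0,0,5,0,0,0, 1,0,0,2,0,0,0]'
python3 -c "
from h import *
need([.5973,.1197,.143],100)"
python3 -m creep '[1,0,0,2,0,0,0, 1,0,0,2,0,0,0]'
python3 -c "
from h import *
need([.5973,.1197,.1275],100)"
```

```text
clock: 21.85
position: [0.5971, 0.12, 0.1465]
ee_rot: [0.643, 0.766, 0.0, 0.001]
force: [-0.8, -0.3, -2.6]
width: 0.028
t21.85 pos [0.5971 0.12   0.1465] yaw 100.0 F [-0.8 -0.3 -2.6] M [-0.    0.02 -0.05] w 0.0280 | shift [-0.3  0.1  3.5] turn [ 0.1  0.1 -0. ] q [-0.15  0.89 -0.22  1.47  0.24  0.8   1.29]
clock: 22.02
position: [0.597, 0.1199, 0.1415]
ee_rot: [0.643, 0.766, -0.0, 0.001]
force: [0.2, 0.1, -3.6]
width: 0.0282
t22.02 pos [0.597  0.1199 0.1415] yaw 100.0 F [ 0.2  0.1 -3.6] M [-0.04  0.02  0.06] w 0.0282 | shift [-0.2  0.3 14. ] turn [ 0.   0.1 -0. ] q [-0.15  0.9  -0.22  1.48  0.24  0.79  1.29]
```

```bash
python3 -m creep '[1,0,0,2,0,0,0, 1,0,0,2,0,0,0]'
python3 -c "
from h import *
need([.5973,.1197,.1275],100)"
```

```text
clock: 22.18
position: [0.5977, 0.1201, 0.1393]
ee_rot: [0.643, 0.766, 0.001, 0.002]
force: [-11.1, -2.0, 45.1]
width: 0.0284
t22.18 pos [0.5977 0.1201 0.1393] yaw 100.0 F [-11.1  -2.   45.1] M [-0.82  2.85 -0.05] w 0.0284 | shift [-0.3 -0.5 11.8] turn [ 0.2  0.1 -0. ] q [-0.15  0.9  -0.22  1.48  0.24  0.78  1.29]
```

Blocked at 45 N. I'll back off to a light contact and turn slowly to find the flats, since the hex may be 30° off the square.

```bash
python3 -m creep '[1,0,0,-5,0,0,0, 1,0,0,0,0,0,5, 1,0,0,0,0,0,5, 1,0,0,0,0,0,5, 1,0,0,0,0,0,5, 1,0,0,0,0,0,5, 1,0,0,0,0,0,0, 1,0,0,0,0,0,0]'
python3 -c "
from h import *
need([.5973,.1199,.1415],70)"
```

```text
clock: 22.85
position: [0.5987, 0.1202, 0.1465]
ee_rot: [0.799, 0.601, 0.003, 0.002]
force: [-0.5, -0.4, -2.8]
width: 0.0283
t22.85 pos [0.5987 0.1202 0.1465] yaw 73.9 F [-0.5 -0.4 -2.8] M [-0.02  0.02  0.04] w 0.0283 | shift [-0.7 -1.3  5. ] turn [ 0.4 -0.1  3.9] q [-0.21  0.89 -0.09  1.47  0.1   0.77  0.95]
```

```bash
python3 -m creep '[1,-0.5,-1.3,0,0.3,0,3.8, 1,0,0,0,0,0,0, 1,0,0,2,0,0,0, 1,0,0,2,0,0,0]'
python3 -c "
from h import *
need([.5975,.1200,.1275],70)"
python3 -m creep '[1,0,0,2,0,0,0, 1,0,0,2,0,0,0]'
python3 -c "
from h import *
need([.5975,.1200,.1275],70)"
```

```text
clock: 23.18
position: [0.5976, 0.1201, 0.1427]
ee_rot: [0.815, 0.579, 0.002, 0.0]
force: [0.3, -0.3, -2.6]
width: 0.0277
t23.18 pos [0.5976 0.1201 0.1427] yaw 70.8 F [ 0.3 -0.3 -2.6] M [-0.01 -0.03 -0.02] w 0.0277 | shift [-0.2 -0.1 15.2] turn [ 0.1 -0.2  0.8] q [-0.21  0.89 -0.08  1.48  0.09  0.77  0.91]
clock: 23.35
position: [0.5976, 0.1199, 0.1381]
ee_rot: [0.814, 0.581, 0.002, 0.0]
force: [-0.6, -0.4, -1.9]
width: 0.0279
t23.35 pos [0.5976 0.1199 0.1381] yaw 71.0 F [-0.6 -0.4 -1.9] M [-0.31  0.1   0.06] w 0.0279 | shift [ 0.  -0.2 10.6] turn [ 0.1 -0.2  1. ] q [-0.21  0.9  -0.08  1.48  0.09  0.76  0.91]
```

Now it's lower than the blocked height with no force. Continuing down.

```bash
python3 -m creep '[1,0,0,2,0,0,0, 1,0,0,2,0,0,0]'
python3 -c "
from h import *
need([.5975,.1200,.1275],70)"
python3 -m creep '[1,0,0,2,0,0,0, 1,0,0,2,0,0,0]'
python3 -c "
from h import *
need([.5975,.1200,.1275],70)"
```

```text
clock: 23.52
position: [0.5976, 0.1198, 0.1335]
ee_rot: [0.814, 0.581, 0.002, 0.0]
force: [-0.1, -0.3, -3.0]
width: 0.0279
t23.52 pos [0.5976 0.1198 0.1335] yaw 71.1 F [-0.1 -0.3 -3. ] M [-0.    0.    0.02] w 0.0279 | shift [ 0.2 -0.2  6. ] turn [ 0.1 -0.2  1.1] q [-0.21  0.91 -0.08  1.49  0.09  0.75  0.91]
clock: 23.68
position: [0.5976, 0.1198, 0.1289]
ee_rot: [0.813, 0.582, 0.002, 0.0]
force: [0.4, -1.1, -3.5]
width: 0.0281
t23.68 pos [0.5976 0.1198 0.1289] yaw 71.1 F [ 0.4 -1.1 -3.5] M [-0.14  0.04 -0.01] w 0.0281 | shift [ 0.2 -0.2  1.4] turn [ 0.1 -0.2  1.1] q [-0.21  0.91 -0.08  1.49  0.09  0.74  0.91]
```

```bash
python3 -m creep '[1,0,0,1.5,0,0,0, 1,0,0,1.5,0,0,0]'
python3 -c "
from h import *
need([.5975,.1200,.1275],70)"
python3 -m creep '[1,0,0,1,0,0,0, 1,0,0,1,0,0,0]'
python3 -c "
from h import *
need([.5975,.1200,.1275],70)"
```

```text
clock: 23.85
position: [0.598, 0.1199, 0.1268]
ee_rot: [0.813, 0.582, 0.002, 0.0]
force: [-12.0, -1.4, 49.8]
width: 0.0281
t23.85 pos [0.598  0.1199 0.1268] yaw 71.2 F [-12.   -1.4  49.8] M [-1.05  3.07  0.  ] w 0.0281 | shift [-0.1 -0.5 -0.7] turn [ 0.2 -0.2  1.2] q [-0.21  0.92 -0.08  1.49  0.09  0.73  0.91]
clock: 24.02
position: [0.5979, 0.1198, 0.127]
ee_rot: [0.813, 0.582, 0.003, 0.001]
force: [-5.8, -1.2, 14.8]
width: 0.0282
t24.02 pos [0.5979 0.1198 0.127 ] yaw 71.2 F [-5.8 -1.2 14.8] M [-0.43  1.73 -0.03] w 0.0282 | shift [ 0.  -0.4 -0.5] turn [ 0.2 -0.2  1.2] q [-0.21  0.92 -0.08  1.49  0.09  0.73  0.91]
```

```bash
python3 -m creep '[1,0,0,0,0,0,0, 1,0,0,0,0,0,0, 1,0,0,0,0,0,0]'; python3 -c "
from h import *
s=cam('scene');cv2.imwrite('pics/s13z.png',cv2.resize(s['img'][130:380,170:490],None,fx=2.5,fy=2.4,interpolation=cv2.INTER_CUBIC));keep(cam('wrist'),'w13');need([.5975,.12,.1275])"
```

```text
clock: 24.27
position: [0.5976, 0.1198, 0.1274]
ee_rot: [0.813, 0.582, 0.002, 0.001]
force: [-0.5, 1.0, -2.5]
width: 0.0279
t24.37 pos [0.5976 0.1198 0.1273] yaw 71.2 F [-0.9 -0.6 -2. ] M [-0.09  0.09 -0.01] w 0.0277 | shift [ 0.2 -0.2 -0.2] turn [ 0.2 -0.2 -0. ] q [-0.21  0.92 -0.08  1.49  0.09  0.73  0.91]
```

View pics/s13z.png

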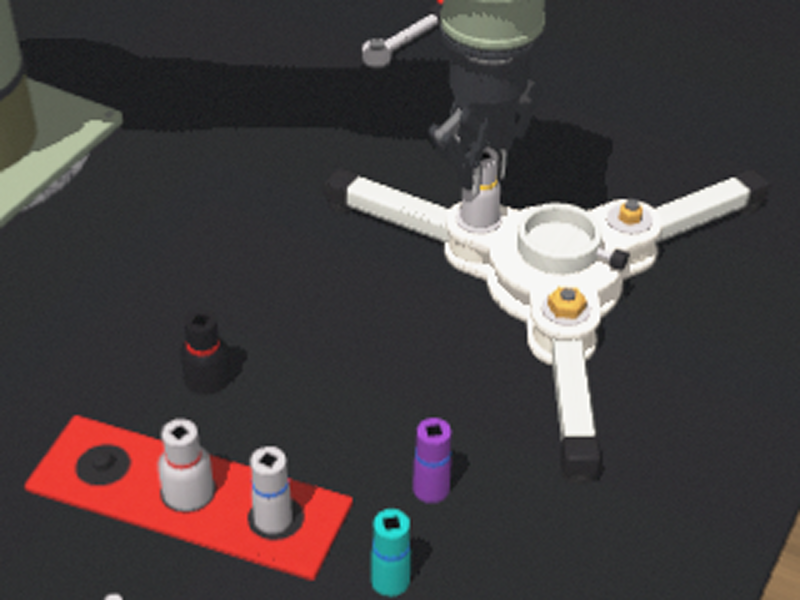

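View pics/w13.png

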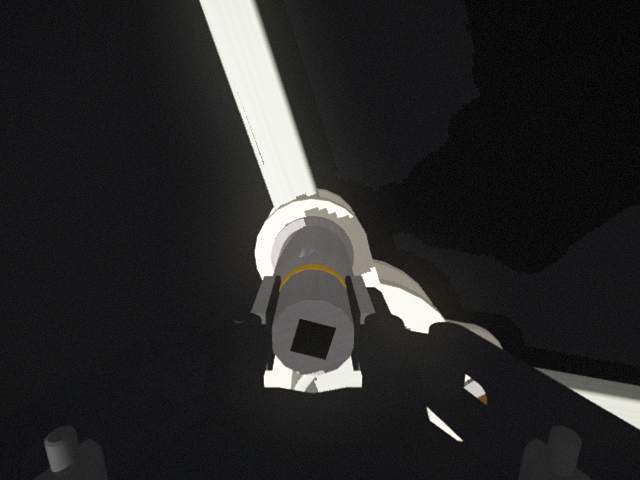

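The medium socket is down on the washer with no nut visible below it. The leg is out and the small and large sockets stand upright on the tray. I'll add a light seating push and hand in.

```bash
python3 -m creep '[1,0,0,1,0,0,0, 1,0,0,0.7,0,0,0]'; python3 -c "
from h import *
need([.5975,.12,.1275]);print(env.hand_in())"
```

```text
clock: 24.53
position: [0.598, 0.1198, 0.127]
ee_rot: [0.813, 0.582, 0.003, 0.001]
force: [-7.3, -1.4, 18.2]
width: 0.028
t24.53 pos [0.598  0.1198 0.127 ] yaw 71.2 F [-7.3 -1.4 18.2] M [-0.64  1.96 -0.08] w 0.0280 | shift [ 0.  -0.5 -0.5] turn [ 0.3 -0.2 -0. ] q [-0.21  0.92 -0.08  1.49  0.09  0.73  0.91]
the job is handed in; nothing more can be done
None
```

The leg is out at its stop, and the medium (27 mm) socket is fully down over its lock nut, still in the gripper. I handed in at 24.5 s.

- **Leg:** I pushed it out past the detent. In the wrist view it pointed at 179.4°, matching the stand's −x axis, and it was still out in the last pictures.
- **Small socket:** I tried it first and it would not go on the nut, even with a light turn of about 56°. I put it back upright on its tray post.
- **Medium socket:** It was blocked at first at about 45 N. After I turned it about 30° it slid down freely and stopped on the washer at the expected height, and the last scene view shows no nut below it. It ended held with about 18 N down. I never tried the large one.
- **Left alone:** I did not touch the burner, ratchet, gauge or look-alikes. The ratchet and look-alikes looked unmoved in the last scene view; that crop did not show the burner or gauge, which I last saw in place just before picking up the medium socket.
- **Disagreements:**
  - The drive square suggested a bore angle 30° off the true one.
  - The gripper read 28 mm on the 30 mm drive ends.
  - The nut measured about 26 mm in the picture, before the fit showed it was 27 mm.

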